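# Crack a walnut in a stand nutcracker

## Robot

A 6-joint arm with a two-finger parallel gripper is mounted at the origin on a cart in front of the work surface, level with it; the furniture and walls round the work are solid. World frame = base frame: x ahead of the robot, y to its left, z up, the work surface at z = 0. Lengths are in m, angles in degrees, forces in N, time in s.
With the tool pointing down it reaches from about 0.375 to 0.9 m from the base axis. Payload 3.1 kg.
Tool frame: the origin (TCP) lies midway between the tips of the shut fingers; the grasp point (between the pads) lies 19 mm behind it (r.hold_point_z is the distance from the TCP to the grasp point, in m); z points along the fingers, y is the line along which they close (so a half turn about z gives the same grasp; the last joint's range is limited). The gripper opens to 87 mm and grips with 3 to 60 N. Pads are 19 mm wide; open, the fingers measure 117 mm over their backs; the gripper's body (75 mm by 190 mm) begins 51 mm behind the grasp point.
Start: joints at [-76.748, 30.224, 82.088, -0, 67.689, -10.227], TCP at [0.249, -0.573, 0.223] pointing down, gripper open.
Joint ranges: [-176.69, 176.69], [-43.24, 126.21], [12.49, 139.97], [-82, 262], [0, 151.66], [-163.58, 163.58]. Speed limits (degrees/s): [159.86, 159.86, 180, 180, 180, 180].

## Interface

Orientations are given as a 3x3 rotation matrix whose columns are the frame's x, y, z axes.
In Python, from plant import r, camera, get_calibration gives the robot as it stands. The module is installed in compiled form; this text tells all that it offers.
- The arm moves only by the shell command python3 -m creep 'ROWS' [OPENING] [FORCE]. ROWS is JSON, a list of rows, each a list of 6 numbers: the shift along the world's x, y, z in m, then the turn, a rotation vector about the world's x, y, z in degrees. In form: [[dx, dy, dz, rx, ry, rz], ...]. A call has 1 to 20 rows; each row is the pose to reach, as a shift and turn from the pose commanded when the call began; what a row does not reach only later rows make up. A row lasts 1/12 s, in which the tool goes at most 41.7 mm and 7.16 degrees, less where a joint would pass 70% of its speed; a pose out of reach is approached as far as the arm can. A call with a gripper value outside its range is refused whole. OPENING is the finger opening in m, from 0 to 0.087, set as the call begins (- or left out, the last holds). The fingers move at their own pace and stop on an object; FORCE is the grip in N (left out, the last holds). Time passes only in rows, so rows that repeat a pose let the fingers close. It gives the time, the measured TCP pose, the force, the opening and the grip force at its end, in the units of the state.
- r.get_obs(): the state, without advancing time (a new reading comes with each control period).
- camera(name): name is "scene" or "side" or "wrist"; returns the picture (384x512x3 uint8, red, green, blue); there is no depth.
- get_calibration(name): a dict with "fx", "fy", "cx", "cy" (pixels), "T" (4x4, takes a point from camera to world coordinates); the wrist camera has in their place "mount" (4x4, takes a point from camera to tool coordinates, whose origin is the TCP and whose axes are the flange's). Camera axes: x right, y down, z forward; pixel columns grow to the right and rows downward; lengths in m; the calibration is good to about 2 mm. A picture is of the moment at which its call begins: read the wrist's pose just before it. get_calibration takes no time and is no camera call.
- r.sign_off(): hands the job in; it is judged then, once.
The state is a dict: "time": time; "joint_positions": joint angles; "dq": joint speeds; "effort": joint torques, N m; "eef_pos": TCP position; "eef_rot": TCP orientation; "ft_force": force on the tool from outside, world axes, zero at the start; "moment": the same for the moment, N m; "opening": finger opening in m; "finger_force": force on a finger pad.
Only numpy, scipy, OpenCV 4.12 (cv2) and the standard library are available. Lean on these libraries where they do the work, as an engineer would, in place of code of your own. Each camera call takes 0.05 s, during which the arm holds its last target. There are 200 camera calls.

## Task

Keeping the wooden sled down on the worktop, slide it so that the walnut it carries stands midway between the jaws of the nutcracker, the sled passing under the jaws without knocking against the nutcracker. Squeeze the two red handles together until the shell gives, let them spring open again, then slide the sled back out until the walnut is at least 10 cm from the middle of the jaws, still in its cradle on the sled. Leave the other things on the worktop where they stand.

Things in the scene. Friction and masses are not known exactly. Their poses are not given: they have to be found in the camera images.
- nutcracker: Pliers nutcracker on a stand fixed to the worktop. Origin on the worktop under the pivot pin; x from pivot to jaws (open end), -x to the red handles, z up. Dark foot 100x50x7 mm (x -90 to +10 mm), post radius 9 mm at the origin, pin up to z 51 mm. Handles are geared: they move alike even if one alone is pushed, and spring open when let go (1 N). Stand and handles are one thing.
- jaw_mid (a point): Midway between the jaws: x 45, y 0, z 25 mm in the nutcracker's frame (fixed, axes as the nutcracker's); the walnut's middle belongs here. Two steel jaws, x 28 to 62 mm, 8 mm thick, hang free at z 19 to 37 mm, nothing beneath; open, inner faces at y = +-21 mm, backs within +-32 mm.
- handle_a (a joint): Closing angle (rad) of the handle on the nutcracker's +y side: 0 open, 0.172 closed against its stop. The jaws meet a centred walnut at about 0.11; the shell gives at about 0.13 to 0.16 (some 9 N on each handle at x = -115 mm, or 18 N on one alone).
- handle_b (a joint): Closing angle (rad) of the handle on the nutcracker's -y side; always equal to handle_a.
- handle_a_grip (a point): Middle of red grip a, 115 mm from the pivot, z 40 mm; open it lies at x -115, y +29.5 mm in the nutcracker's frame; moves with the handle. Each grip is upright: 90 mm long (x -60 to -150 mm), 10 mm thick, z 28 to 52 mm. Outer faces open: 67 mm apart at x -115, 59 at x -75, 74 at x -150 mm; closed: about 27 mm at x -115.
- handle_b_grip (a point): The same on handle_b; open it lies at x -115, y -29.5 mm in the nutcracker's frame.
- sled: Low loose wooden board 160x60x9 mm, 0.25 kg; origin under its centre, x along its length, z up. The walnut lies at x +55 mm in a cradle of four lips up to z 13.5 mm. At x -60 mm an upright blue fin to push, hook or pinch. With the walnut at jaw_mid the sled's x must point opposite to the nutcracker's x (within about 0.1 rad); its front edge is then about 11 mm from the post.
- fin_top (a point): Top middle of the blue fin: x -60, y 0, z 70 mm in the sled's frame, axes as the sled's. The fin is 36 mm long (x) and 10 mm thick (y), from the board up to z 70 mm; its foot flange is 46x20 mm up to z 13 mm.
- walnut: Loose walnut, 44 mm long (x), 32 mm wide (y), 32.5 mm high, 0.04 kg; origin at the middle of its flat underside. It lies in the sled's cradle with its axes along the sled's.
- walnut_mid (a point): Middle of the walnut, 15.5 mm above its underside.
- shell (a joint): How far the walnut's shell is crushed across its width (m): 0 whole; squeezed across its width with about 20 N it gives suddenly and stays at 0.0048, and a chip of shell on its top lifts open and shows the pale kernel.
- tin: Food tin, 75 mm across, 58 mm high, loose; origin under its centre. To be left alone.
- candle: Pink candle in a glass jar, 76 mm across, 90 mm high, loose; origin under its centre. To be left alone.
- salt: Salt shaker, 44 mm across, 90 mm high, loose; origin under its centre. To be left alone.
- spice: Spice jar with a black lid, 40 mm across, 105 mm high, loose; origin under its centre. To be left alone.
- mug: Mug, 92 mm across, 93 mm high, its handle on its own -y side (127 mm over all in y), loose; origin under its middle. To be left alone. Behind it along the back stand a kettle, a canister and a pepper mill, and a fork lies near the front edge (x 0.33, y -0.12 m), all fixed; the back things are at x over 0.70 m, up to 230 mm high.
Things that resemble listed ones, but are neither listed nor needed, are in the scene too. Of the things like the walnut, leave any that is purple, turquoise or yellow; of the rest the larger one is meant.

How it is judged:
By the outcome, as a careful person would: the job done as asked, in the order asked, and still so for the second after the job is handed in, with the robot touching nothing.
It also fails if it takes over 72 s, if anything falls off the work surface, if the arm or the gripper's body presses on something with over 40 N, if the wrist force passes 120 N, or if a joint passes its speed limit or range.

## Working session

There is one attempt and no reset: what is moved stays moved. The work goes in short steps, Python scripts to look and compute and a shell command to move; the robot and the scene stay as the last step left them, time stands still between calls to the robot, and variables do not carry over. Pictures are saved under pics/ and viewed, at most 10 in all, crops included, and the job is handed in when it is done.

```bash
mkdir -p pics; cat > h.py <<'E'
import numpy as np,cv2
from plant import r,camera,get_calibration
def ray(name,u,v,T=None):
    c=get_calibration(name)
    if T is None: T=c.get("T")
    T=np.array(T)
    d=np.array([(u-c["cx"])/c["fx"],(v-c["cy"])/c["fy"],1.])
    return T[:3,3],T[:3,:3]@d
def onz(name,u,v,z,T=None):
    o,d=ray(name,u,v,T); return o+d*(z-o[2])/d[2]
def wT():
    o=r.get_obs(); T=np.eye(4);T[:3,:3]=o["eef_rot"];T[:3,3]=o["eef_pos"]
    return T@np.array(get_calibration("wrist")["mount"])
def px(name,p,T=None):
    c=get_calibration(name)
    if T is None: T=c.get("T")
    q=np.linalg.inv(T)@np.append(p,1); return c["fx"]*q[0]/q[2]+c["cx"],c["fy"]*q[1]/q[2]+c["cy"]
def save(im,n,s=1):
    im=cv2.cvtColor(im,cv2.COLOR_RGB2BGR)
    cv2.imwrite("pics/"+n,cv2.resize(im,None,fx=s,fy=s,interpolation=cv2.INTER_CUBIC))
E
python3 - <<'E'
from h import *
for n in("scene","side"):
    im=camera(n);np.save(n+".npy",im);save(im,n+".png",1.5)
    print(n,np.round(get_calibration(n)["T"],3).tolist(),get_calibration(n)["fx"])
print(get_calibration("wrist"));print(r.get_obs(),r.hold_point_z)
E
```

```text
scene [[-0.772, -0.484, 0.413, 0.147], [-0.636, 0.59, -0.497, 0.591], [-0.003, -0.646, -0.764, 0.876], [0.0, 0.0, 0.0, 1.0]] 419.9664070492111
side [[-0.882, -0.207, 0.422, 0.195], [-0.47, 0.356, -0.808, 0.803], [0.017, -0.911, -0.411, 0.452], [0.0, 0.0, 0.0, 1.0]] 395.43478739388513
{'fx': 265.02368754938345, 'fy': 265.02368754938345, 'cx': 255.35353780649, 'cy': 192.5888976143347, 'mount': array([[-7.05119019e-05, -9.55020100e-01, -2.96541065e-01,
         8.30096572e-02],
       [ 9.99999956e-01,  1.84261944e-05, -2.97123384e-04,
         3.10882978e-04],
       [ 2.89222927e-04, -2.96541073e-01,  9.55020056e-01,
        -1.61823949e-01],
       [ 0.00000000e+00,  0.00000000e+00,  0.00000000e+00,
         1.00000000e+00]])}
{'time': 0.1, 'joint_positions': array([-7.67498176e+01,  3.02742071e+01,  8.21502024e+01, -3.46094227e-03,
        6.76874504e+01, -1.02292048e+01]), 'dq': array([-0.09518732, -0.0991523 , -0.18237896, -0.02096662,  0.03588574,
       -0.12844991]), 'effort': array([-1.73266653e-04, -4.40985274e+01, -1.77151072e+01,  6.35399180e-02,
        5.33791620e-02, -4.36020287e-05]), 'eef_pos': array([ 0.24884949, -0.57259957,  0.22165696]), 'eef_rot': array([[ 9.17194384e-01,  3.98439720e-01, -5.01873650e-04],
       [ 3.98439929e-01, -9.17192488e-01,  1.88754070e-03],
       [ 2.91756447e-04, -1.93120823e-03, -9.99998093e-01]]), 'ft_force': array([-0.32902653, -0.24745736,  0.51073934]), 'moment': array([-0.03094423,  0.00192499, -0.03996238]), 'finger_force': 0.0, 'opening': 0.08720132126422371} 0.0187
```

View pics/scene.png

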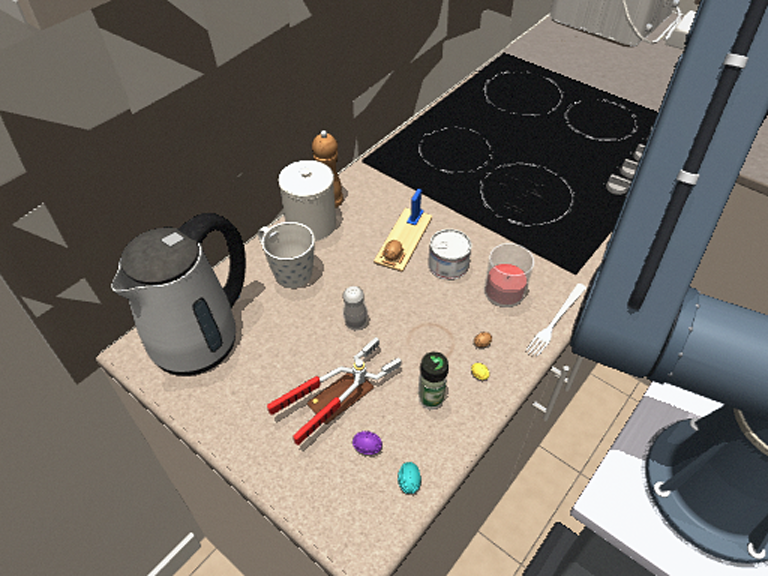

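View pics/side.png

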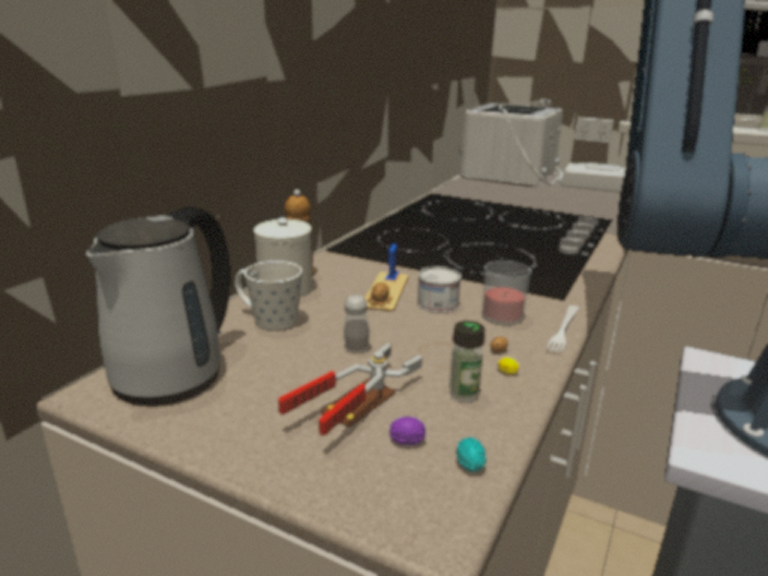

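The scene view (768x576) shows these walnut look-alikes:
- brown nut on the sled at (393,250)
- small brown nut at (482,340)
- yellow nut at (480,371)
- purple nut at (367,443)
- turquoise nut at (409,477)

I choose the brown one on the sled, since it is the larger of the two brown nuts. The fin is at (416,205), the nutcracker pin at (360,366), and the red grips at (294,395) and (317,420). The mug, salt, tin, candle and spice jar stand around the path.

```bash
cat > m.py <<'E'
from h import *
def mask(im,lo,hi):
    return cv2.inRange(cv2.cvtColor(im,cv2.COLOR_RGB2HSV),lo,hi)
def comps(m,k=2,mn=20):
    n,l,s,c=cv2.connectedComponentsWithStats(m)
    o=sorted([i for i in range(1,n) if s[i,4]>=mn],key=lambda i:-s[i,4])[:k]
    return [(l==i) for i in o]
E
python3 - <<'E'
from m import *
for n in("scene","side"):
    im=np.load(n+".npy");print(n)
    red=mask(im,(0,180,90),(6,255,255))|mask(im,(175,180,90),(180,255,255))
    for c in comps(red,3): 
        ys,xs=np.nonzero(c);R=cv2.minAreaRect(np.c_[xs,ys].astype(np.float32));print("red",len(xs),R,[np.round(onz(n,*p,.04)[:2],3) for p in cv2.boxPoints(R)])
    for nm,lo,hi in(("blue",(105,150,60),(125,255,255)),("wood",(18,80,120),(30,200,255))):
      for c in comps(mask(im,lo,hi),2):
        ys,xs=np.nonzero(c);R=cv2.minAreaRect(np.c_[xs,ys].astype(np.float32))
        cv=cv2.approxPolyDP(cv2.convexHull(np.c_[xs,ys].astype(np.int32)),2,True)[:,0]
        print(nm,len(xs),[(tuple(map(int,p)),np.round(onz(n,*p,.009)[:2],3).tolist()) for p in cv])
im=np.load("scene.npy");save(im[120:310,160:370],"crop.png",3.0)
E
```

```text
scene
red 224 ((195.78427124023438, 262.97967529296875), (6.9460577964782715, 39.09547424316406), 59.34933090209961) [array([0.58 , 0.334]), array([0.557, 0.248]), array([0.54 , 0.254]), array([0.563, 0.339])]
red 200 ((210.9876708984375, 279.48553466796875), (6.819356441497803, 40.11610412597656), 49.63546371459961) [array([0.517, 0.346]), array([0.509, 0.255]), array([0.492, 0.259]), array([0.501, 0.348])]
blue 123 [((275, 149), [0.664, -0.14]), ((272, 148), [0.674, -0.138]), ((275, 131), [0.713, -0.203]), ((280, 126), [0.715, -0.231]), ((281, 141), [0.671, -0.179])]
wood 145 [((284, 142), [0.662, -0.181]), ((270, 169), [0.626, -0.067]), ((265, 158), [0.664, -0.092]), ((271, 149), [0.674, -0.133])]
wood 102 [((326, 250), [0.357, 0.058]), ((319, 252), [0.367, 0.074]), ((314, 244), [0.389, 0.063]), ((321, 242), [0.379, 0.047])]
side
red 213 ((226.75001525878906, 270.25), (8.485280990600586, 41.719295501708984), 45.0) [array([0.517, 0.346]), array([0.52 , 0.241]), array([0.499, 0.253]), array([0.499, 0.355])]
red 177 ((204.47964477539062, 259.96282958984375), (7.9761643409729, 40.47479248046875), 61.26020431518555) [array([0.581, 0.329]), array([0.561, 0.241]), array([0.541, 0.258]), array([0.562, 0.343])]
blue 39 [((263, 162), [0.755, -0.331]), ((260, 174), [0.712, -0.226]), ((259, 166), [0.748, -0.289])]
wood 516 [((440, 361), [0.15, 0.305]), ((434, 383), [0.154, 0.35]), ((419, 383), [0.171, 0.359]), ((406, 370), [0.19, 0.345]), ((409, 352), [0.192, 0.309])]
wood 379 [((272, 184), [0.645, -0.171]), ((261, 207), [0.602, -0.017]), ((245, 205), [0.643, -0.007]), ((243, 197), [0.673, -0.048]), ((253, 181), [0.704, -0.163])]
```

View pics/crop.png

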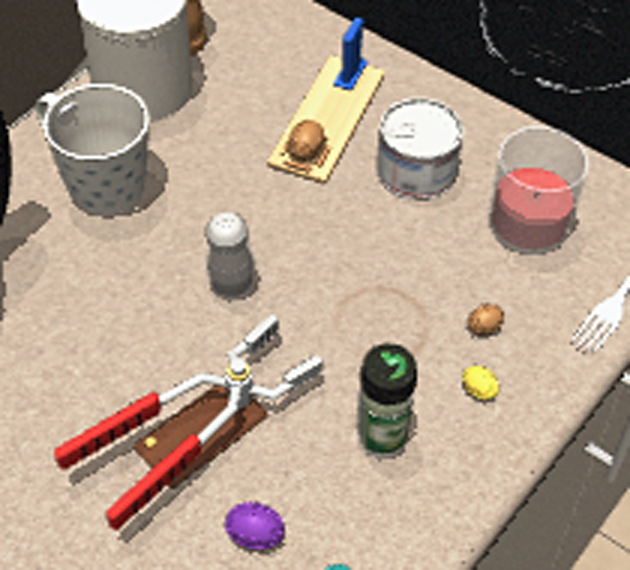

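The crop confirms the large brown walnut on the sled (crop pixel (305,142)), with its fin at (350,55). The pin is at (238,370) and the jaws open toward the upper right. Next I compute positions.

```bash
cat >m2.py <<'E'
from h import *
S=lambda u,v,z,s=3,o=(160,120):onz("scene",u/s+o[0],v/s+o[1],z)
C=np.array([S(*p,.009) for p in((383,68),(323,182),(268,162),(335,55))])[:,:2]
print("board",C.round(3).tolist(),np.linalg.norm(np.roll(C,-1,0)-C,axis=1).round(3),C.mean(0).round(3))
x=(C[1]+C[2]-C[0]-C[3])/2;x/=np.linalg.norm(x);print("sled x dir",x,np.degrees(np.arctan2(x[1],x[0])))
print("fin top",S(358,24,.07).round(3),"walnut top",S(307,135,.028).round(3))
print("pin",S(238,366,.051).round(3), "side",onz("side",378/1.5,353/1.5,.051).round(3))
a=onz("scene",195.8,263,.04)[:2];b=onz("scene",211,279.5,.04)[:2]
a2=onz("side",204.5,260,.04)[:2];b2=onz("side",226.75,270.25,.04)[:2]
print("grips",a,b,a2,b2,np.linalg.norm(a-b))
P=S(238,366,.051)[:2]
for A,B in((a,b),(a2,b2)):
    d=P-(A+B)/2;print("n dir",np.degrees(np.arctan2(d[1],d[0])),np.linalg.norm(d))
    n=A-B;print(" from grips",np.degrees(np.arctan2(n[1],n[0]))-90)
for n,u,v,z in(("tin",420,122,.058),("candle",543,160,.09),("salt",227,225,.085),("spice",388,362,.105),("mug",98,122,.093)):print(n,S(u,v,z)[:2].round(3))
E
python3 m2.py
```

```text
board [[0.652, -0.186], [0.604, -0.028], [0.659, -0.015], [0.7, -0.17]] [0.164 0.057 0.16  0.051] [ 0.654 -0.1  ]
sled x dir [-0.27259639  0.96212848] 105.81882580674255
fin top [ 0.671 -0.165  0.07 ] walnut top [ 0.642 -0.051  0.028]
pin [0.515 0.194 0.051] side [0.519 0.187 0.051]
grips [0.55982008 0.2945429 ] [0.50454007 0.30309506] [0.5616052  0.29455269] [0.50848453 0.30214785] 0.05593763084890088
n dir -99.17443782038971 0.10626995494865969
 from grips -98.79428909471204
n dir -100.73923190839493 0.10630364950073781
 from grips -98.13697261664285
tin [ 0.555 -0.106]
candle [ 0.433 -0.108]
salt [0.596 0.112]
spice [0.409 0.148]
mug [0.753 0.101]
```

```bash
python3 - <<'E'
from h import *
for n,u,v,z in(("canister foot L,mid,R",(287),223,0),("",312,238,0),("",334,225,0),("canister top",307,180,.12),("mill foot",336,205,0),("mill r",343,196,0),("nut",482,343,.0),("fork",565,310,0)):
    print(n,onz("scene",u/1.5,v/1.5,z)[:2].round(3))
o=np.array([.509,.146]);
obs={"tin":(.555,-.106,.038),"candle":(.433,-.108,.038),"salt":(.596,.112,.022),"spice":(.409,.148,.02),"mug":(.753,.101,.06),"nut":(.388,.06,.015)}
obs["nut"]=(*onz("scene",482/1.5,340/1.5,.012)[:2],.015)
ks=[(.654,-.1,106),(.635,-.03,115),(.60,.0,130),(.56,.012,135),(.53,.018,120),(.492,.032,81),(.501,.091,81)]
for a,b in zip(ks,ks[1:]):
    best={}
    for t in np.linspace(0,1,11):
        x,y,w=np.array(a)*(1-t)+np.array(b)*t;c,s=np.cos(np.radians(w)),np.sin(np.radians(w))
        for k,(ox,oy,rr) in obs.items():
            dx,dy=ox-x,oy-y;u=abs(c*dx+s*dy)-.08;v=abs(-s*dx+c*dy)-.03
            d=np.hypot(max(u,0),max(v,0))-rr;best[k]=min(best.get(k,9),d)
    print(a,b,{k:round(float(v)*1000) for k,v in best.items()})
for x,y,w in ks:
    w=np.radians(w);print("fin",round(x-.06*np.cos(w),3),round(y-.06*np.sin(w),3))
E
```

```text
canister foot L,mid,R [0.864 0.009]
 [0.797 0.008]
 [ 0.788 -0.046]
canister top [ 0.817 -0.015]
mill foot [ 0.824 -0.092]
mill r [ 0.831 -0.121]
nut [0.403 0.007]
fork [ 0.33  -0.145]
(0.654, -0.1, 106) (0.635, -0.03, 115) {'tin': 29, 'candle': 145, 'salt': 43, 'spice': 183, 'mug': 72, 'nut': 157}
(0.635, -0.03, 115) (0.6, 0.0, 130) {'tin': 33, 'candle': 129, 'salt': 16, 'spice': 138, 'mug': 72, 'nut': 111}
(0.6, 0.0, 130) (0.56, 0.012, 135) {'tin': 19, 'candle': 107, 'salt': 18, 'spice': 103, 'mug': 92, 'nut': 72}
(0.56, 0.012, 135) (0.53, 0.018, 120) {'tin': 1, 'candle': 79, 'salt': 44, 'spice': 74, 'mug': 109, 'nut': 69}
(0.53, 0.018, 120) (0.492, 0.032, 81) {'tin': 3, 'candle': 29, 'salt': 40, 'spice': 53, 'mug': 145, 'nut': 39}
(0.492, 0.032, 81) (0.501, 0.091, 81) {'tin': 33, 'candle': 30, 'salt': 38, 'spice': 50, 'mug': 157, 'nut': 39}
fin 0.671 -0.158
fin 0.66 -0.084
fin 0.639 -0.046
fin 0.602 -0.03
fin 0.56 -0.034
fin 0.483 -0.027
fin 0.492 0.032
```

```bash
python3 -m creep '[[0.14,0.14,0.02,0,0,28],[0.14,0.14,0.02,0,0,28],[0.14,0.14,0.02,0,0,28],[0.14,0.14,0.02,0,0,28],[0.28,0.28,0.02,0,0,55],[0.28,0.28,0.02,0,0,55],[0.28,0.28,0.02,0,0,55],[0.28,0.28,0.02,0,0,55],[0.28,0.28,0.02,0,0,55],[0.415,0.41,0.02,0,0,82],[0.415,0.41,0.02,0,0,82],[0.415,0.41,0.02,0,0,82],[0.415,0.41,0.02,0,0,82],[0.415,0.41,0.02,0,0,82],[0.415,0.41,0.02,0,0,82],[0.415,0.41,0.02,0,0,82]]' 0.045
python3 - <<'E'
from h import *
T=wT();np.save("T.npy",T);im=camera("wrist");np.save("w.npy",im);save(im,"w1.png",1.5)
o=r.get_obs();print(o["eef_pos"],o["eef_rot"],o["opening"])
E
```

```text
time: 1.43
eef_pos: [0.665, -0.1606, 0.2415]
eef_rot: [[-0.271, 0.963, -0.001], [0.963, 0.271, 0.0], [0.001, -0.001, -1.0]]
ft_force: [-0.1, -0.2, 0.8]
opening: 0.0452
finger_force: 0.0
[ 0.66388805 -0.1621973   0.24158118] [[-2.68915985e-01  9.63161749e-01 -1.90728735e-03]
 [ 9.63163442e-01  2.68916667e-01  1.05700902e-04]
 [ 6.14708423e-04 -1.80860479e-03 -9.99998176e-01]] 0.044996402601910006
```

View pics/w1.png

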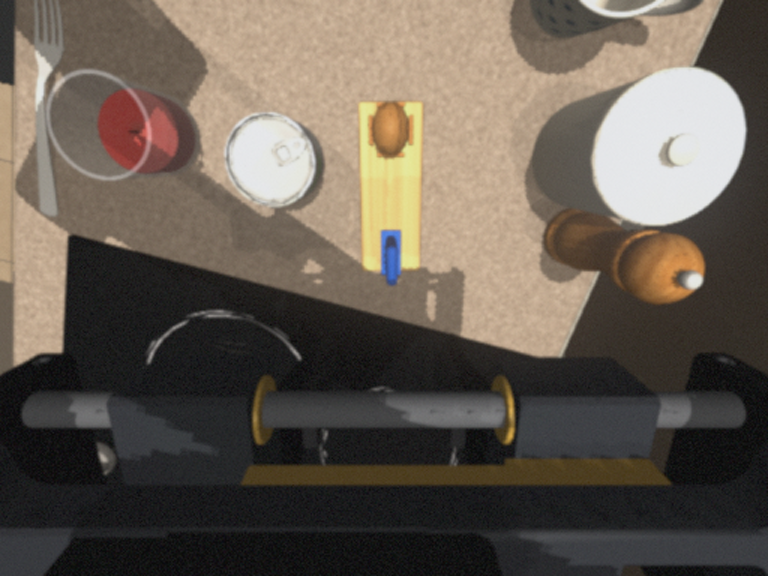

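The wrist picture shows the sled board with corners (360,102), (422,102), (419,269) and (363,270). The walnut is at (391,130) and the blue fin at (391,231–284). The tin is at (270,160), with the candle to its left.

```bash
python3 - <<'E'
from m import *
T=np.load("T.npy");im=np.load("w.npy")
W=lambda u,v,z:onz("wrist",u/1.5,v/1.5,z,T)[:2]
C=np.array([W(*p,.009) for p in((360,102),(422,102),(419,269),(363,270))])
print(C.round(3).tolist(),np.linalg.norm(np.roll(C,-1,0)-C,axis=1).round(3),C.mean(0).round(3))
x=C[0]+C[1]-C[2]-C[3];x/=np.linalg.norm(x);print(np.degrees(np.arctan2(x[1],x[0])),"fin from board",C.mean(0)-.06*x)
c=comps(mask(im,(105,130,50),(128,255,255)),1)[0];ys,xs=np.nonzero(c)
print(xs.min()*1.5,xs.max()*1.5,ys.min()*1.5,ys.max()*1.5)
print("rear top of fin",W(391.5,ys.max()*1.5+1,.07),"->mid",W(391.5,ys.max()*1.5+1,.07)+.018*x)
print("walnut",W(391,128,.025),"tin",W(270,160,.058),"candle",W(100,125,.09))
E
```

```text
[[0.609, -0.034], [0.663, -0.019], [0.707, -0.169], [0.652, -0.185]] [0.056 0.156 0.057 0.157] [ 0.658 -0.102]
106.05634992063123 fin from board [ 0.67413903 -0.15959525]
382.5 399.0 231.0 282.0
rear top of fin [ 0.67756813 -0.1739849 ] ->mid [ 0.67258964 -0.15668707]
walnut [ 0.6420412  -0.04913578] tin [ 0.55274459 -0.1027195 ] candle [ 0.43676144 -0.11047578]
```

```bash
python3 -m creep '[[0.009,0.005,-0.04,0,0,0.4],[0.009,0.005,-0.08,0,0,0.4],[0.009,0.005,-0.12,0,0,0.4],[0.009,0.005,-0.16,0,0,0.4],[0.009,0.005,-0.19,0,0,0.4],[0.009,0.005,-0.203,0,0,0.4],[0.009,0.005,-0.203,0,0,0.4],[0.009,0.005,-0.203,0,0,0.4]]' && python3 -m creep '[[0,0,0,0,0,0],[0,0,0,0,0,0],[0,0,0,0,0,0],[0,0,0,0,0,0],[0,0,0,0,0,0],[0,0,0,0,0,0]]' 0.0 20
```

```text
time: 2.15
eef_pos: [0.6728, -0.1595, 0.0399]
eef_rot: [[-0.272, 0.962, -0.0], [0.962, 0.272, -0.0], [-0.0, -0.0, -1.0]]
ft_force: [0.5, -0.2, 0.3]
opening: 0.0446
finger_force: 0.0
time: 2.65
eef_pos: [0.6733, -0.1582, 0.0402]
eef_rot: [[-0.274, 0.962, 0.001], [0.962, 0.274, -0.0], [-0.001, 0.001, -1.0]]
ft_force: [-0.8, 0.3, 0.1]
opening: 0.0132
finger_force: 0.0
```

```bash
python3 -m creep '[[0,0,0,0,0,0],[0,0,0,0,0,0],[0,0,0,0,0,0]]'; cat > plan.py <<'E'
import numpy as np,sys,json
obs={"tin":(.554,-.104,.038),"candle":(.435,-.109,.038),"salt":(.596,.112,.022),"spice":(.409,.148,.02),"mug":(.753,.101,.06),"nut":(.403,.007,.015),"jawA":(.509+.16*.0,.146,.0)}
def check(ks):
  f0=None
  for a,b in zip(ks,ks[1:]):
    best={}
    def fin(k): w=np.radians(k[2]);return np.array([k[0]-.06*np.cos(w),k[1]-.06*np.sin(w),k[2]])
    fa,fb=fin(a),fin(b)
    if f0 is None:f0=fa
    for t in np.linspace(0,1,11):
        x,y,w=fa*(1-t)+fb*t;c,s=np.cos(np.radians(w)),np.sin(np.radians(w));x+=.06*c;y+=.06*s
        for k,(ox,oy,rr) in obs.items():
            dx,dy=ox-x,oy-y;u=abs(c*dx+s*dy)-.08;v=abs(-s*dx+c*dy)-.03
            d=np.hypot(max(u,0),max(v,0))-rr;best[k]=min(best.get(k,9),d)
    print(b,(fb-f0).round(3),{k:round(float(v)*1000) for k,v in best.items()})
check(json.loads(sys.argv[1]))
E
python3 plan.py '[[0.657,-0.1,106],[0.64,-0.03,115],[0.605,-0.008,135],[0.57,0.013,145],[0.53,0.025,145],[0.50,0.026,110],[0.492,0.03,81]]'
```

```text
time: 2.9
eef_pos: [0.6729, -0.1583, 0.0401]
eef_rot: [[-0.274, 0.962, -0.0], [0.962, 0.274, -0.0], [-0.0, -0.0, -1.0]]
ft_force: [-1.6, -0.8, 4.8]
opening: 0.0102
finger_force: 20.0
[0.64, -0.03, 115] [-8.0e-03  7.3e-02  9.0e+00] {'tin': 32, 'candle': 147, 'salt': 45, 'spice': 187, 'mug': 68, 'nut': 162, 'jawA': 136}
[0.605, -0.008, 135] [-2.60e-02  1.07e-01  2.90e+01] {'tin': 36, 'candle': 124, 'salt': 24, 'spice': 149, 'mug': 68, 'nut': 111, 'jawA': 97}
[0.57, 0.013, 145] [-0.054  0.136 39.   ] {'tin': 35, 'candle': 109, 'salt': 28, 'spice': 109, 'mug': 88, 'nut': 74, 'jawA': 64}
[0.53, 0.025, 145] [-0.094  0.148 39.   ] {'tin': 25, 'candle': 96, 'salt': 44, 'spice': 70, 'mug': 88, 'nut': 44, 'jawA': 56}
[0.5, 0.026, 110] [-0.153  0.127  4.   ] {'tin': 14, 'candle': 43, 'salt': 57, 'spice': 47, 'mug': 111, 'nut': 44, 'jawA': 36}
[0.492, 0.03, 81] [ -0.191   0.128 -25.   ] {'tin': 23, 'candle': 28, 'salt': 40, 'spice': 44, 'mug': 159, 'nut': 39, 'jawA': 33}
```

```bash
python3 -m creep '[[-0.001,0.006,0,0,0,1],[-0.002,0.015,0,0,0,2],[-0.003,0.025,0,0,0,3],[-0.004,0.035,0,0,0,4.5],[-0.005,0.045,0,0,0,6],[-0.006,0.055,0,0,0,7],[-0.007,0.065,0,0,0,8],[-0.008,0.073,0,0,0,9],[-0.010,0.078,0,0,0,12],[-0.013,0.083,0,0,0,15],[-0.016,0.089,0,0,0,18],[-0.019,0.095,0,0,0,22],[-0.022,0.101,0,0,0,26],[-0.026,0.107,0,0,0,29],[-0.033,0.114,0,0,0,32],[-0.040,0.122,0,0,0,35],[-0.047,0.129,0,0,0,37],[-0.054,0.136,0,0,0,39],[-0.054,0.136,0,0,0,39]]'; python3 - <<'E'
from h import *
im=camera("scene");save(im[90:310,160:400],"s2.png",2.7)
T=wT();np.save("T.npy",T);im=camera("wrist");np.save("w.npy",im);save(im,"w2.png",1.5)
E
```

```text
time: 4.48
eef_pos: [0.6183, -0.0194, 0.04]
eef_rot: [[-0.82, 0.573, 0.0], [0.573, 0.82, 0.002], [0.001, 0.002, -1.0]]
ft_force: [1.4, 1.7, 7.1]
opening: 0.01
finger_force: 20.0
```

View pics/w2.png

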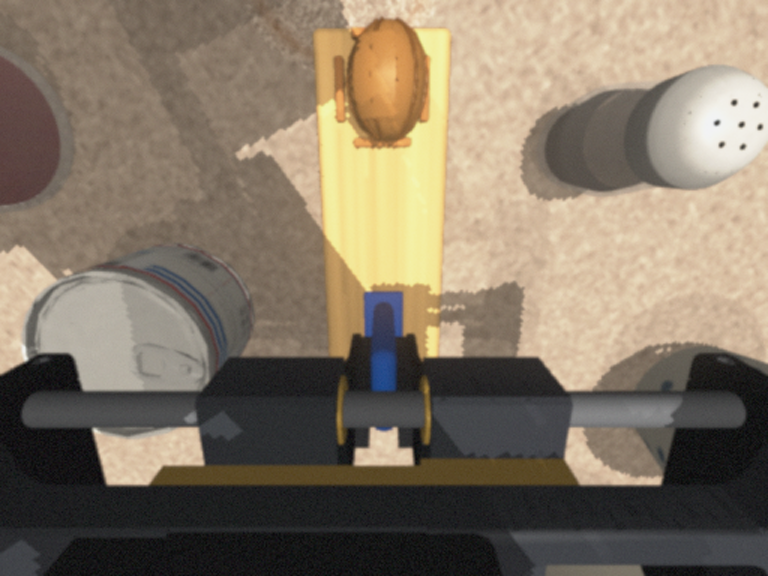

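The wrist view shows the sled square to the gripper, with front corners (315,29) and (451,29). The walnut sits in its cradle at (387,80), and the salt and tin are clear.

```bash
python3 -m creep '[[-0.006,0.002,0,0,0,0],[-0.014,0.004,0,0,0,0],[-0.022,0.007,0,0,0,0],[-0.031,0.01,0,0,0,0],[-0.040,0.012,0,0,0,-1],[-0.046,0.010,0,0,0,-4],[-0.053,0.008,0,0,0,-8],[-0.061,0.005,0,0,0,-12],[-0.069,0.002,0,0,0,-17],[-0.077,-0.001,0,0,0,-22],[-0.085,-0.004,0,0,0,-27],[-0.093,-0.007,0,0,0,-31],[-0.099,-0.009,0,0,0,-35],[-0.106,-0.009,0,0,0,-40],[-0.113,-0.009,0,0,0,-45],[-0.120,-0.009,0,0,0,-50],[-0.127,-0.009,0,0,0,-55],[-0.133,-0.008,0,0,0,-60],[-0.137,-0.008,0,0,0,-64],[-0.137,-0.008,0,0,0,-64]]'; python3 - <<'E'
from h import *
T=np.load("T.npy");E=T@np.linalg.inv(get_calibration("wrist")["mount"])
for u,v,z in((315,29,.009),(451,29,.009),(387,80,.027),(384,300,.07),(384,430,.07)):
    p=np.append(onz("wrist",u/1.5,v/1.5,z,T),1);print((np.linalg.inv(E)@p)[:3].round(4))
im=camera("scene");save(im[90:310,160:400],"s3.png",2.7)
T=wT();np.save("T.npy",T);im=camera("wrist");np.save("w.npy",im);save(im,"w3.png",1.5)
o=r.get_obs();print(o["eef_pos"],o["eef_rot"][:,0])
E
```

```text
time: 6.25
eef_pos: [0.4804, -0.0296, 0.04]
eef_rot: [[0.161, 0.987, -0.001], [0.987, -0.161, 0.001], [0.0, -0.001, -1.0]]
ft_force: [1.1, -2.8, 10.1]
opening: 0.0099
finger_force: 20.0
[ 0.1373 -0.0276  0.0312]
[0.1374 0.0299 0.0313]
[0.1146 0.0027 0.0132]
[ 0.0372  0.0014 -0.0299]
[-0.0164  0.0015 -0.03  ]
[ 0.48046176 -0.02957251  0.03997897] [1.59687520e-01 9.87167471e-01 5.29544790e-04]
```

View pics/w3.png

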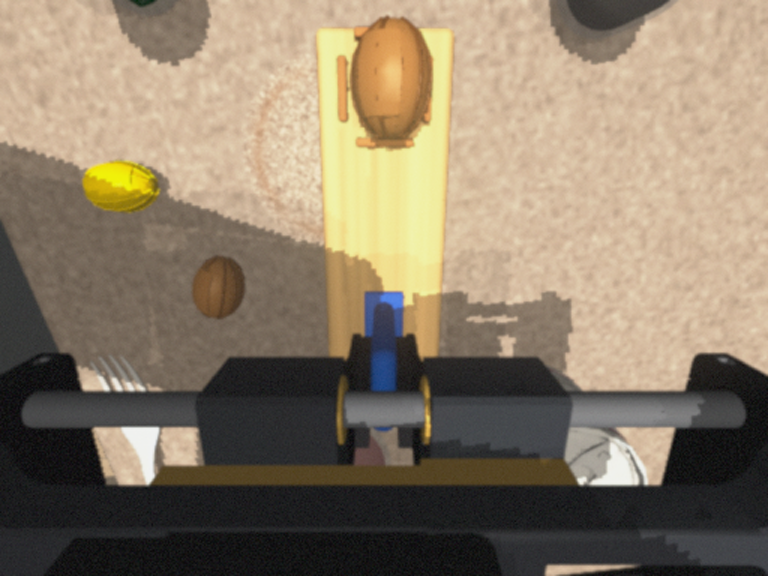

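The wrist view shows the walnut well seated at (391,78) between the lips at (342) and (428). The yellow nut and the small brown nut are clear on the left.

View pics/s3.png

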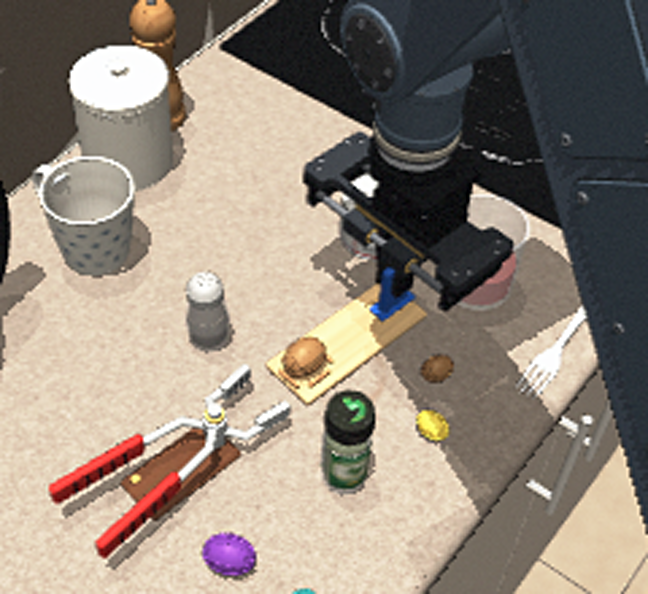

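The scene view shows the sled lined up with the nutcracker. The walnut is at (306,357), the jaw tips at (247,372) and (288,407), the pin at (214,408), and the board's front corners at (268,365) and (305,402).

```bash
python3 - <<'E'
from h import *
S=lambda u,v,z:onz("scene",u/2.7+160,v/2.7+90,z)[:2]
w=S(306,357,.0255);f=[S(268,365,.009),S(306,402,.009)]
pin=S(214,406,.051);A=S(247,371,.037);B=S(288,406,.037)
print("walnut scene",w,"front mid",(f[0]+f[1])/2,np.linalg.norm(f[0]-f[1]))
o=r.get_obs();x=o["eef_rot"][:2,0];y=o["eef_rot"][:2,1];p=o["eef_pos"][:2]
print("walnut tool",p+.113*x+.002*y,"front",p+.1373*x+.001*y, "yaw",np.degrees(np.arctan2(x[1],x[0])))
print("pin",pin,"jaw",A,B,np.linalg.norm(A-B),"mid",(A+B)/2, "d",np.linalg.norm((A+B)/2-pin))
d=(A+B)/2-pin;print(np.degrees(np.arctan2(d[1],d[0])));n=A-B;print(np.degrees(np.arctan2(n[1],n[0]))-90)
E
```

```text
walnut scene [0.49918435 0.08346002] front mid [0.50152467 0.10856624] 0.05367658551245747
walnut tool [0.50048078 0.08165805] front [0.50337402 0.1058059 ] yaw 80.81123946399829
pin [0.51831221 0.19058513] jaw [0.52605924 0.13638164] [0.47425711 0.1424581 ] 0.05215730597289931 mid [0.50015818 0.13941987] d 0.05429044807628696
-109.53528418881206
-96.69029172397212
```

```bash
python3 - <<'E'
from h import *
a=camera("scene");b=camera("side")
A=cv2.resize(a[218:268,222:282],None,fx=6.5,fy=6.5,interpolation=cv2.INTER_CUBIC)
B=cv2.resize(b[218:268,232:292],None,fx=6.5,fy=6.5,interpolation=cv2.INTER_CUBIC)
save(np.hstack([A,B]),"jaws.png")
E
```

```text
(no output)
```

View pics/jaws.png

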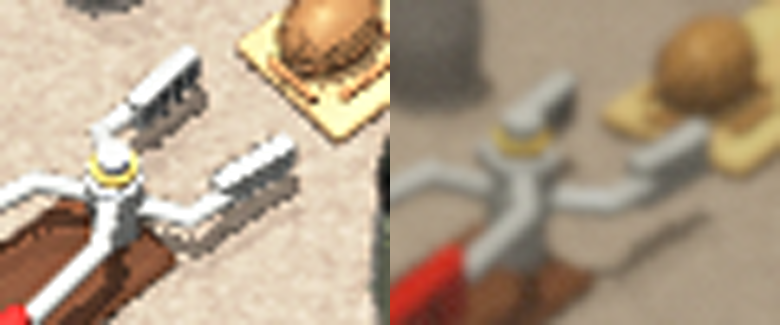

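The left half (scene) shows jaw-tip tops at (194,54) and (289,143) and the pin top at (116,150). The right half (side) shows tips at (180,78) and (310,127) and the pin top at (132,112), all in crop pixels.

```bash
python3 - <<'E'
from h import *
S=lambda u,v,z:onz("scene",u/6.5+222,v/6.5+218,z)[:2]
D=lambda u,v,z:onz("side",u/6.5+232,v/6.5+218,z)[:2]
pin=S(116,147,.051);A=S(194,54,.037);B=S(289,143,.037);Ar=S(132,106,.037);Br=S(219,186,.037)
g=lambda d:np.degrees(np.arctan2(d[1],d[0])).round(1)
print("scene pin",pin,"A",A,"B",B,np.linalg.norm(A-B),g(A-B)-90,"mid",(A+B)/2,g((A+B)/2-pin),"jawdirs",g(A-Ar),g(B-Br),np.linalg.norm(A-Ar),np.linalg.norm(B-Br))
pin=D(132,108,.051);A=D(180,78,.037);B=D(308,127,.037)
print("side pin",pin,"A",A,"B",B,np.linalg.norm(A-B),g(A-B)-90,"mid",(A+B)/2,g((A+B)/2-pin))
for t in (-96,-98,-100):
  print(t,np.array([.517,.190])+.062*np.array([np.cos(np.radians(t)),np.sin(np.radians(t))]))
E
```

```text
scene pin [0.51680858 0.19023239] A [0.52745301 0.13329422] B [0.4752824  0.14194341] 0.052882717641501646 -99.4 mid [0.50136771 0.13761882] -106.4 jawdirs -94.9 -104.8 0.03279349971029749 0.03166300831721399
side pin [0.52017224 0.18414025] A [0.52713654 0.13715139] B [0.47695182 0.14526923] 0.050837051638093586 -99.2 mid [0.50204418 0.14121031] -112.9
-96 [0.51051924 0.12833964]
-98 [0.50837127 0.12860338]
-100 [0.50623381 0.12894192]
```

```bash
python3 -m creep '[[0,0.007,0,0,0,0],[0,0.014,0,0,0,0],[0,0.021,0,0,0,0],[0.0005,0.028,0,0,0,0],[0.0005,0.028,0,0,0,0]]'; python3 - <<'E'
from h import *
T=wT();np.save("T.npy",T);im=camera("wrist");np.save("w.npy",im)
E=T@np.linalg.inv(get_calibration("wrist")["mount"])
for v in(0,10): print((np.linalg.inv(E)@np.append(onz("wrist",256,v,.037,T),1))[:3])
save(im[:130,120:392],"w4.png",2.9)
E
```

```text
time: 6.87
eef_pos: [0.4809, -0.0013, 0.04]
eef_rot: [[0.158, 0.987, -0.002], [0.987, -0.158, 0.0], [-0.0, -0.002, -1.0]]
ft_force: [1.2, -1.1, 9.3]
opening: 0.0101
finger_force: 20.0
[0.13821604 0.00145596 0.0029653 ]
[0.13363388 0.00145895 0.00296559]
```

View pics/w4.png

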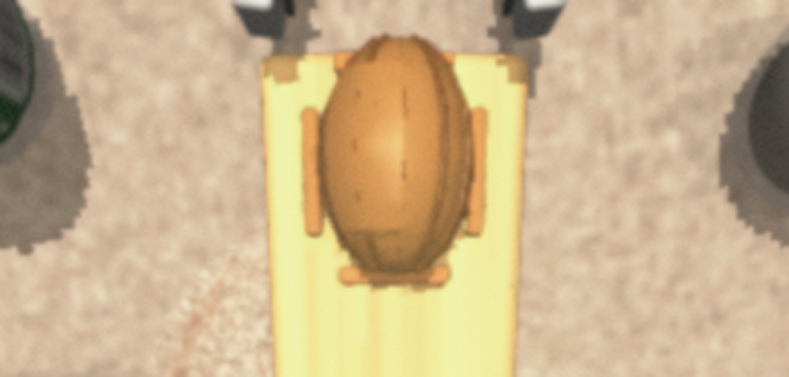

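The close wrist view shows the jaw tips at (262,20) and (533,20), symmetric about column 398. The walnut is centred at column 397, and both tips are at the same row, so the heading is right. Now the distance left to go.

```bash
python3 - <<'E'
from h import *
T=np.load("T.npy");E=T@np.linalg.inv(get_calibration("wrist")["mount"])
f=lambda n,u,v,z:print(n,(np.linalg.inv(E)@np.append(onz("wrist",u/2.9+120,v/2.9,z,T),1))[:2].round(4))
f("tipL bot",265,38,.019);f("tipR bot",535,38,.019);f("tipL top",262,8,.037);f("tipR top",535,8,.037)
f("board front",397,57,.009);f("walnut mid",397,155,.0245);f("walnut front",397,37,.0245);f("walnut back",397,275,.0245)
f("lipL",313,110,.0135);f("lipR",478,110,.0135);f("walL",322,140,.0245);f("walR",472,140,.0245)
E
```

```text
tipL bot [ 0.1377 -0.0251]
tipR bot [0.1376 0.0304]
tipL top [ 0.137  -0.0229]
tipR top [0.1369 0.0273]
board front [0.1371 0.0021]
walnut mid [0.115 0.002]
walnut front [0.1362 0.002 ]
walnut back [0.0915 0.0021]
lipL [ 0.1258 -0.0162]
lipR [0.1258 0.0197]
walL [ 0.1178 -0.0135]
walR [0.1177 0.0175]
```

```bash
python3 -m creep '[[0.0008,0.005,0,0,0,0],[0.0016,0.010,0,0,0,0],[0.0024,0.015,0,0,0,0],[0.0032,0.020,0,0,0,0],[0.0040,0.025,0,0,0,0],[0.0048,0.030,0,0,0,0],[0.0057,0.0355,0,0,0,0],[0.0065,0.0405,0,0,0,0],[0.0065,0.0405,0,0,0,0],[0.0065,0.0405,0,0,0,0]]'; python3 - <<'E'
from h import *
T=wT();np.save("T.npy",T);im=camera("wrist");np.save("w.npy",im)
save(im[:130,120:392],"w5.png",2.9)
E
```

```text
time: 7.75
eef_pos: [0.4867, 0.0387, 0.04]
eef_rot: [[0.158, 0.987, -0.003], [0.987, -0.158, 0.0], [-0.0, -0.003, -1.0]]
ft_force: [-0.0, -2.6, 11.0]
opening: 0.0099
finger_force: 20.0
```

View pics/w5.png

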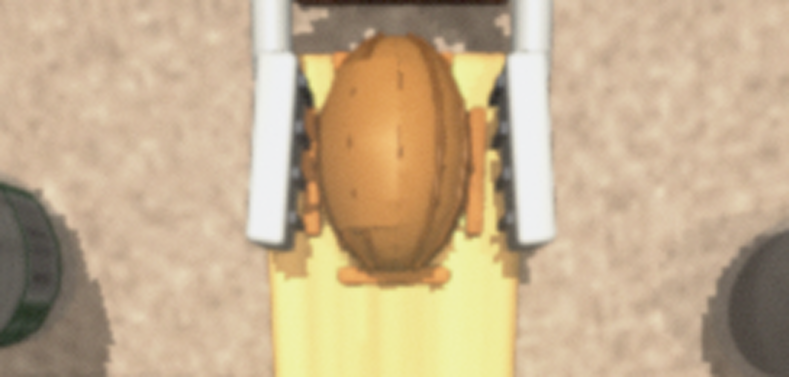

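The view shows the walnut (320–470, rows 35–275) between the jaws (inner teeth at 308 and 498, rows 52–240). It is centred along the jaws and about 1.5 mm left of the middle. That was the 10th picture, so from here I work by numbers. I nudge 1.5 mm, release and rise.

```bash
python3 -m creep '[[0.0008,0,0,0,0,0],[0.0015,0,0,0,0,0],[0.0015,0,0,0,0,0]]' && python3 -m creep '[[0,0,0,0,0,0],[0,0,0,0,0,0],[0,0,0,0,0,0],[0,0,0,0,0,0]]' 0.04 && python3 -m creep '[[0,0,0.02,0,0,0],[0,0,0.05,0,0,0],[0,0,0.09,0,0,0],[0,0,0.12,0,0,0],[0,0,0.12,0,0,0]]'; python3 - <<'E'
from m import *
T=np.load("T.npy");E=T@np.linalg.inv(get_calibration("wrist")["mount"])
f=lambda n,u,v,z:print(n,(np.linalg.inv(E)@np.append(onz("wrist",u/2.9+120,v/2.9,z,T),1))[:2].round(4))
f("tip top",401,240,.037);f("walnut f",397,36,.0245);f("walnut b",397,275,.0245)
for n,u,v,z in(("purple",367,443,.015),("turq",409,478,.015),("kettle near base",185,368,0),("kettle R base",236,345,0),("kettle handle",243,270,.12)):print(n,onz("scene",u/1.5,v/1.5,z)[:2].round(3))
# sled pose after release
T=wT();im=camera("wrist");np.save("w.npy",im);np.save("T.npy",T)
for c in comps(mask(im,(105,130,50),(128,255,255)),1):
    ys,xs=np.nonzero(c);print("fin px",xs.min(),xs.max(),ys.min(),ys.max(),"rear top",onz("wrist",xs.mean(),ys.max()+.7,.07,T))
E
```

```text
time: 8.05
eef_pos: [0.4867, 0.0387, 0.04]
eef_rot: [[0.158, 0.987, -0.006], [0.987, -0.158, 0.0], [-0.001, -0.006, -1.0]]
ft_force: [-2.0, -2.5, 13.0]
opening: 0.0104
finger_force: 20.0
time: 8.38
eef_pos: [0.4888, 0.0388, 0.0389]
eef_rot: [[0.158, 0.987, -0.003], [0.987, -0.158, 0.001], [0.0, -0.003, -1.0]]
ft_force: [0.7, 0.2, 0.5]
opening: 0.0292
finger_force: 0.0
time: 8.8
eef_pos: [0.4937, 0.0382, 0.1644]
eef_rot: [[0.158, 0.987, 0.01], [0.987, -0.158, -0.001], [0.0, 0.01, -1.0]]
ft_force: [0.5, -0.2, 1.0]
opening: 0.04
finger_force: 0.0
tip top [0.0974 0.0028]
walnut f [0.1363 0.002 ]
walnut b [0.0915 0.0021]
purple [0.431 0.276]
turq [0.35  0.279]
kettle near base [0.752 0.358]
kettle R base [0.722 0.274]
kettle handle [0.744 0.211]
fin px 242 255 165 196 rear top [0.48769174 0.03755056 0.07      ]
```

```bash
python3 -m creep '[[0.015,0.09,0,0,0,0],[0.015,0.09,0,0,0,0],[0.015,0.09,0,0,0,0],[0.031,0.18,0,0,0,0],[0.031,0.18,0,0,0,0],[0.031,0.18,0,0,0,0],[0.046,0.269,0,0,0,0],[0.046,0.269,0,0,0,0],[0.046,0.269,0,0,0,0],[0.046,0.269,0,0,0,0],[0.046,0.269,0,0,0,0]]' 0.087; python3 - <<'E'
from m import *
T=wT();im=camera("wrist");np.save("w.npy",im);np.save("T.npy",T);save(im,"w6.png")
Ei=np.linalg.inv(T@np.linalg.inv(get_calibration("wrist")["mount"]))
red=mask(im,(0,150,60),(8,255,255))|mask(im,(172,150,60),(180,255,255))
for c in comps(red,3):
    ys,xs=np.nonzero(c);R=cv2.minAreaRect(np.c_[xs,ys].astype(np.float32))
    print(len(xs),R[0],[(p.round(0).tolist(),(Ei@np.append(onz("wrist",*p,.052,T),1))[:2].round(4).tolist()) for p in cv2.boxPoints(R)])
print(r.get_obs()["eef_pos"])
E
```

```text
time: 9.77
eef_pos: [0.535, 0.3064, 0.1578]
eef_rot: [[0.157, 0.988, -0.004], [0.988, -0.157, -0.002], [-0.003, -0.003, -1.0]]
ft_force: [0.1, -0.3, -0.4]
opening: 0.0871
finger_force: 0.0
704 (226.40220642089844, 195.01467895507812) [([215.0, 157.0], [0.0372, -0.0393]), ([226.0, 155.0], [0.0387, -0.029]), ([237.0, 233.0], [-0.0481, -0.0189]), ([227.0, 235.0], [-0.05, -0.0303])]
698 (278.16015625, 195.0990447998047) [([267.0, 233.0], [-0.0482, 0.0145]), ([279.0, 155.0], [0.0386, 0.0251]), ([289.0, 157.0], [0.0371, 0.0352]), ([277.0, 235.0], [-0.05, 0.0255])]
[0.53515672 0.30572749 0.15808651]
```

```bash
python3 -m creep '[[-0.002,0.001,-0.03,0,0,0],[-0.002,0.002,-0.06,0,0,0],[-0.002,0.002,-0.09,0,0,0],[-0.002,0.002,-0.12,0,0,0],[-0.002,0.002,-0.137,0,0,0],[-0.002,0.002,-0.137,0,0,0],[-0.002,0.002,-0.137,0,0,0]]' && python3 -m creep '[[0,0,0,0,0,0],[0,0,0,0,0,0],[0,0,0,0,0,0],[0,0,0,0,0,0],[0,0,0,0,0,0],[0,0,0,0,0,0],[0,0,0,0,0,0],[0,0,0,0,0,0]]' 0.045 30
```

```text
time: 10.4
eef_pos: [0.5337, 0.3072, 0.0216]
eef_rot: [[0.16, 0.987, -0.003], [0.987, -0.16, -0.001], [-0.002, -0.003, -1.0]]
ft_force: [0.3, 0.3, -0.2]
opening: 0.087
finger_force: 0.0
time: 11.07
eef_pos: [0.5341, 0.3096, 0.0226]
eef_rot: [[0.158, 0.987, -0.001], [0.987, -0.158, 0.0], [0.0, -0.001, -1.0]]
ft_force: [-2.1, 1.9, -0.0]
opening: 0.0467
finger_force: 1.1
```

Both fingers are on the grips and the force is small. Squeeze on through the break.

```bash
python3 -m creep '[[0,0,0,0,0,0],[0,0,0,0,0,0],[0,0,0,0,0,0],[0,0,0,0,0,0],[0,0,0,0,0,0],[0,0,0,0,0,0]]' 0.037 30; python3 -m creep '[[0,0,0,0,0,0],[0,0,0,0,0,0],[0,0,0,0,0,0],[0,0,0,0,0,0],[0,0,0,0,0,0],[0,0,0,0,0,0]]' 0.03 30
```

```text
time: 11.57
eef_pos: [0.5319, 0.3102, 0.0224]
eef_rot: [[0.16, 0.987, -0.005], [0.987, -0.16, 0.001], [-0.0, -0.005, -1.0]]
ft_force: [-5.1, 5.7, 4.0]
opening: 0.0374
finger_force: 9.1
time: 12.07
eef_pos: [0.5321, 0.3103, 0.0223]
eef_rot: [[0.16, 0.987, -0.005], [0.987, -0.16, 0.001], [0.0, -0.005, -1.0]]
ft_force: [-6.3, 6.4, 2.3]
opening: 0.0304
finger_force: 3.4
```

Force fell from 9.1 to 3.4 N while the handles closed further, so the shell seems to have given. Open, rise and check for the pale kernel.

```bash
python3 -m creep '[[0,0,0,0,0,0],[0,0,0,0,0,0],[0,0,0,0,0,0],[0,0,0,0,0,0],[0,0,0,0,0,0],[0,0,0,0,0,0],[0,0,0,0,0,0],[0,0,0,0,0,0],[0,0,0,0,0,0],[0,0,0,0,0,0]]' 0.087; python3 -m creep '[[0,0,0.03,0,0,0],[0,0,0.06,0,0,0],[0,0,0.1,0,0,0],[0,0,0.14,0,0,0],[0,0,0.14,0,0,0]]';python3 -m creep '[[-0.01,-0.08,0,0,0,0],[-0.01,-0.08,0,0,0,0],[-0.02,-0.16,0,0,0,0],[-0.02,-0.16,0,0,0,0],[-0.03,-0.24,0,0,0,0],[-0.03,-0.24,0,0,0,0],[-0.045,-0.27,0,0,0,0],[-0.045,-0.27,0,0,0,0],[-0.045,-0.27,0,0,0,0],[-0.045,-0.27,0,0,0,0],[-0.045,-0.27,0,0,0,0]]' 0.045; python3 - <<'E'
from m import *
T0=np.load("T.npy");T=wT();im=camera("wrist");np.save("w7.npy",im);np.save("T.npy",T)
Ei=np.linalg.inv(T@np.linalg.inv(get_calibration("wrist")["mount"]))
o=r.get_obs();print(o["eef_pos"])
u,v=px("wrist",[.508,.150,.03],T);u,v=int(u),int(v);print("walnut expected px",u,v)
hsv=cv2.cvtColor(im,cv2.COLOR_RGB2HSV)
p=hsv[max(v-30,0):v+30:6,u-24:u+25:6];
for row in p: print(" ".join("%d/%d/%d"%tuple(q) for q in row))
c=comps(mask(im,(105,130,50),(128,255,255)),1)[0];ys,xs=np.nonzero(c);print("fin px",xs.min(),xs.max(),ys.min(),ys.max())
xf=xs[ys>ys.max()-4].mean();q=onz("wrist",xf,ys.max()+.7,.07,T);print("rear top",q,"tool",(Ei@np.append(q,1))[:2])
xt=xs[ys<ys.min()+4].mean();q=onz("wrist",xt,ys.min(),.013,T);print("flange front",q,(Ei@np.append(q,1))[:2])
E
```

```text
time: 12.9
eef_pos: [0.5355, 0.3095, 0.0228]
eef_rot: [[0.159, 0.987, 0.002], [0.987, -0.159, 0.001], [0.001, 0.002, -1.0]]
ft_force: [0.1, 0.7, 0.6]
opening: 0.0844
finger_force: 0.0
time: 13.32
eef_pos: [0.5404, 0.3116, 0.1714]
eef_rot: [[0.158, 0.987, 0.017], [0.987, -0.158, 0.006], [0.009, 0.016, -1.0]]
ft_force: [1.2, 0.1, 0.8]
opening: 0.0871
finger_force: 0.0
time: 14.23
eef_pos: [0.4903, 0.0402, 0.1627]
eef_rot: [[0.157, 0.988, 0.001], [0.988, -0.157, 0.0], [0.0, 0.001, -1.0]]
ft_force: [-0.2, -1.0, 0.7]
opening: 0.0452
finger_force: 0.0
[0.49023407 0.04038568 0.16265613]
walnut expected px 254 80
27/10/229 15/63/201 15/64/140 15/63/142 16/58/149 15/62/136 14/61/125 15/61/155 30/2/242
27/10/229 15/60/148 13/60/154 18/55/226 14/69/152 13/80/156 17/60/207 15/60/136 30/2/242
24/5/236 29/81/243 16/138/194 14/144/182 15/146/202 15/149/216 15/150/220 25/96/240 30/3/240
90/1/244 25/95/191 28/77/244 15/134/160 16/149/219 14/144/197 16/144/226 14/86/148 120/1/244
120/1/244 15/126/158 28/82/243 15/138/161 15/146/222 15/144/195 16/145/227 14/129/214 120/1/244
60/1/243 15/142/212 29/77/243 15/134/167 15/145/216 15/141/190 16/144/222 16/138/226 90/1/244
30/1/240 17/140/227 29/84/243 15/131/158 15/147/205 15/140/178 15/144/209 15/142/217 120/1/244
30/4/233 16/140/233 29/80/244 20/121/201 16/143/178 15/135/162 15/141/192 15/143/202 0/0/244
18/89/178 27/87/242 29/80/243 26/92/244 16/133/150 16/136/159 16/133/152 20/113/219 20/49/168
30/75/241 28/86/244 17/133/228 18/131/232 17/138/227 16/137/211 30/76/241 29/76/244 17/110/216
fin px 246 259 166 194
rear top [0.48793482 0.04157147 0.07      ] tool [ 0.00099436 -0.00272914]
flange front [0.49119613 0.05905901 0.013     ] [ 0.01875904 -0.00233947]
```

```bash
python3 - <<'E'
from m import *
T=np.load("T.npy");im=np.load("w7.npy");u,v=[int(a) for a in px("wrist",[.508,.150,.03],T)]
hsv=cv2.cvtColor(im,cv2.COLOR_RGB2HSV)
print("wrist S/V");
for y in range(v-22,v+34,4): print(" ".join("%3d/%3d"%tuple(q[1:]) for q in hsv[y,u-14:u+24:3]))
im=camera("scene");np.save("sc.npy",im);u,v=[int(a) for a in px("scene",[.508,.150,.035])];print(u,v)
hsv=cv2.cvtColor(im,cv2.COLOR_RGB2HSV)
for y in range(v-12,v+12,2): print(" ".join("%2d/%3d/%3d"%tuple(q) for q in hsv[y,u-14:u+16:2]))
E
```

```text
wrist S/V
108/214 115/210 101/219 108/224 109/205 139/169 140/168 142/181 106/202  96/236 117/222 113/221  14/220
122/218 141/188 139/184 144/177 143/173 150/207 145/185 147/214 146/206 142/224 117/238  81/234   7/235
 83/244  77/243  86/238 138/165 147/201 147/218 140/179 143/201 145/221 144/229 130/233  24/180   1/244
 85/243  77/243 116/206 136/165 148/213 147/222 145/185 143/205 150/220 144/229 133/236  60/156   1/244
 83/243  87/243 124/191 140/159 146/213 142/223 141/188 146/203 143/219 139/231 132/237  84/174   1/243
 84/243  80/243 126/194 143/170 148/209 148/221 141/188 146/199 144/220 138/231 133/236 115/173   0/241
 83/243  88/243 123/199 133/163 149/200 145/217 137/186 142/192 147/211 147/221 140/228 130/198   3/239
 84/243  84/244 111/218 133/157 142/194 146/211 145/201 141/183 145/199 146/213 145/220 139/189   6/230
 82/244  75/244  89/240 132/159 137/171 140/198 144/200 133/165 143/185 144/204 147/211 135/193   7/221
 82/243  77/243  79/243 119/207 126/144 139/176 143/191 133/159 131/158 128/147 129/142 103/156  18/193
 82/244  79/243  78/244  89/244 116/194 129/140 13
[... 1657 characters left out ...]
/250 26/ 81/253 27/ 71/252 27/ 67/252
18/ 11/231 15/ 73/206 17/118/167 14/144/174 13/139/214 15/126/234 14/137/224 13/140/159 15/138/166 13/140/ 82 28/ 78/255 17/120/200 14/ 59/172 113/  4/252 27/ 58/253
30/  2/251 90/  2/255 26/ 82/255 15/139/125 14/136/199 15/121/226 14/138/188 14/139/160 14/155/ 79 17/120/128 28/ 76/255 90/  1/248 40/  3/254 42/  5/244 20/ 87/175
45/  2/242 113/ 22/ 94 27/ 51/215 16/125/153 13/139/182 14/144/188 14/140/104 15/148/105 17/ 97/150 80/  3/254 30/  1/252  0/  0/255 23/ 10/104 120/  3/ 93 29/ 82/231
24/128/247 27/131/255  0/  0/255 13/147/200 15/126/152 15/121/150 15/122/142 16/119/172  0/  0/255  0/  0/255 30/ 11/120 50/  8/ 99  0/  3/ 95 18/ 76/148 17/115/210
```

```bash
cat > prof.py <<'E'
from m import *
def prof(im,T,rows,u0,u1):
    Ei=np.linalg.inv(T@np.linalg.inv(get_calibration("wrist")["mount"]))
    h=cv2.cvtColor(im,cv2.COLOR_RGB2HSV)
    for y in rows:
        s=""
        for u in range(u0,u1):
            H,S,V=map(int,h[y,u])
            s+= "J" if S<30 and V>200 else "k" if S<40 and V<130 else "b" if 23<=H<=32 and S>60 and V>150 else "W" if 10<=H<=20 and S>=120 else "p" if H<40 and V>225 and 20<S<60 else "."
        print("%3d"%y,s)
E
python3 - <<'E'
from prof import *
T=np.load("T.npy");prof(np.load("w7.npy"),T,range(40,125,3),212,300)
E
```

```text
40 .....pp............JJJJJJJJJJJJ...kkkkkkkkkkkkkkk..k...JJJJJJJJJJ..pp...................
 43 ........ppp....JJJJJJJJJJJJ..........kkkkkkkkk....W........JJJJJJJJJJ........ppp........
 46 ..........pp.JJJJJJJJJ...k.............................W.......JJJJJJJ...ppp......p.....
 49 .............JJJJJJJ............................................JJJJJJJ.................
 52 .............JJJJJJJ............................................JJJJJJ.........pppp.....
 55 ..pp.........JJJJJJJ............................................JJJJJJ.....pp....ppp....
 58 .............JJJJJJJ.....................WWWWWWWWWW.............JJJJJJ.......ppp........
 61 .............JJJJJJJ..bbbbbbWWWWWWWWWWWWWWWWWWWWWWWWWWWW.bbbbbb.JJJJJJ..................
 64 .....pppp....JJJJJJJJJbbbbbbbbbbbbbb.WWWWWWWWWWWWWWWWWWWWWWbb.JJJJJJJJ............p.....
 67 .....p.pp.....JJJJJJJJ.bbbbbbbbbbbb.WWWWWWWWWWWWWWWWWWWWWWWW..JJJJJJJJ...pppp....p.....p
 70 ........p.....JJJJJJJ....bbbbbbbbb.WWWWWWWWWWWWWWWWWWWWWWWWWW.JJJJJJJJ..............ppp.
 73 ..............JJJJJJJ..WW.bbbbbbb.WWWWWWWWWWWWWWWWWWWWWWWWWWW..JJJJJJJ....
[... 895 characters left out ...]
WWWWWWWWWWWWW.bbbbbbbbbbb...............ppp.ppppp
106 ...............bbbbbbbbbbbbbbbbbbbbbbbbbbbbbbbbbbbbbbbbbbbbbbbbbbb..................ppp.
109 ..........pp...bbbbbbbbbbbbbbbbbbbbbbbbbbbbbbbbbbbbbbbbbbbbbbbbbbb........pppppp........
112 ....ppppp......bbbbbbbbbbbbbbbbbbbbbbbbbbbbbbbbbbbbbbbbbbbbbbbbbbb..pppppppppppp........
115 ......pppp.....bbbbbbbbbbbbbbbbbbbbbbbbbbbbbbbbbbbbbbbbbbbbbbbbbbb...ppp..pp......pp....
118 ...pppp........bbbbbbbbbbbbbbbbbbbbbbbbbbbbbbbbbbbbbbbbbbbbbbbbbb..........pp.....ppp...
121 ..pppp.........bbbbbbbbbbbbbbbbbbbbbbbbbbbbbbbbbbbbbbbbbbbbbbbbbb...ppppppp.p..ppp..p...
124 ................bbbbbbbbbbbbbbbbbbbbbbbbbbbbbbbbbbbbbbbbbbbbbbbbb....ppp...p....pp......
```

```bash
python3 - <<'E'
from prof import *
T=np.load("T.npy");Ei=np.linalg.inv(T@np.linalg.inv(get_calibration("wrist")["mount"]))
f=lambda n,u,v,z:print(n,(Ei@np.append(onz("wrist",u,v,z,T),1))[:2].round(4))
f("walL",245.7,80,.0265);f("walR",273.8,80,.0265);f("wal front",258,57,.0245);f("wal back",262,101.5,.0245)
f("boardL",226.7,112,.009);f("boardR",277.5,112,.009);f("lipL",235.5,82,.0135)
f("jawL out",225,80,.037);f("jawL in",232,80,.037);f("jawR in",274.5,80,.037);f("jawR out",282.5,80,.037);f("tip",254,98,.037)
f("fr back lip L",241,103,.0135);f("fr back lip R",263,103,.0135)
E
```

```text
walL [ 0.1124 -0.0089]
walR [0.1124 0.0203]
wal front [0.1343 0.0039]
wal back [0.0913 0.0083]
boardL [ 0.0804 -0.0315]
boardR [0.0804 0.0264]
lipL [ 0.1117 -0.0205]
jawL out [ 0.1113 -0.0293]
jawL in [ 0.1113 -0.0223]
jawR in [0.1113 0.0204]
jawR out [0.1113 0.0284]
tip [ 0.0943 -0.0002]
fr back lip L [ 0.09   -0.0148]
fr back lip R [0.09   0.0096]
```

```bash
python3 - <<'E'
from prof import *
a=cv2.cvtColor(cv2.imread("pics/w5.png"),cv2.COLOR_BGR2RGB)
im=cv2.resize(a,None,fx=1/2.9*.6,fy=1/2.9*.6,interpolation=cv2.INTER_AREA)
prof(im,np.eye(4),range(3,70,4),30,130)
# widths (mm) with same threshold at full res
h=cv2.cvtColor(cv2.resize(a,None,fx=1/2.9,fy=1/2.9,interpolation=cv2.INTER_AREA),cv2.COLOR_RGB2HSV)
m=(h[...,0]>=10)&(h[...,0]<=20)&(h[...,1]>=120)
print([ (int(y),np.nonzero(m[y,100:170])[0].shape) for y in range(30,80,8)])
print("row48",''.join('W' if q else '.' for q in m[48]))
E
```

```text
3 .......................JJJJJJ.................................................JJJJJJ................
  7 ..............p........JJJJJJ...................WW.W..WW.....................JJJJJJ.................
 11 .......................JJJJJJJ........WWWWWWWWWWWWWWWWWWWWWWWWWW.......WW...JJJJJJJ.................
 15 .......................JJJJJJJJ..bbbbb.WWWWWWWWWWWWWWWWWWWWWWWWWbbbbbbbbb..JJJJJJJJ.................
 19 .......................JJJJJJJJkk..bb.WWWWWWWWWWWWWWWWWWWWWWWWWWWbbbbbb..kk.JJJJJJJ.................
 23 .......................JJJJJJJ.k..WWWWWWWWWWWWWWWWWWWWWWWWWWWWWWWWWWWWWb..k.JJJJJJJJ................
 27 ......................JJJJJJJJ.kk.WWWWWWWWWWWWWWWWWWWWWWWWWWWWWWWWWWWWWW.kk.JJJJJJJJ................
 31 ......................JJJJJJJJkk.WWWWWWWWWWWWWWWWWWWWWWWWWWWWWWWWWWWWWW....kJJJJJJJJ................
 35 ......................JJJJJJJ..k.WWWWWWWWWWWWWWWWWWWWWWWWWWWWWWWWWWWWWW.W.k..JJJJJJJ................
 39 ......................JJJJJJJ.k..WWWWWWWWWWWWWWWWWWWWWWWWWWWWWWWWWWWWW.b...k.JJJJJJJ................
 43 .....................JJJJJJJJ.k.WWWWWWWWWWWWWWWW
[... 353 characters left out ...]
.p............
 59 ...........................bbbbbbbbbbbbbbbbbbbbb.W..bbbbbbbWWbbbbbbbbbbbbbbb........................
 63 ...........................bbbbbbbbbbbbbbbbbbbbbbbbbbbbbbbbbbbbbbbbbbbbbbbbb........................
 67 ...........................bbbbbbbbbbbbbbbbbbbbbbbbbbbbbbbbbbbbbbbbbbbbbbbbb........................
[(30, (44,)), (38, (62,)), (46, (63,)), (54, (63,)), (62, (61,)), (70, (63,)), (78, (56,))]
row48 ...........................................................................................................WWWWWWWWWWWWWWWWWWWWWWWWWWWWWWWWWWWWWWWWWWWWWWWWWWWWWWWWWWWWWW.......................................................................................................
```

```bash
python3 -m creep '[[-0.003,-0.0015,-0.03,0,0,0],[-0.003,-0.0015,-0.06,0,0,0],[-0.003,-0.0015,-0.09,0,0,0],[-0.003,-0.0015,-0.11,0,0,0],[-0.003,-0.0015,-0.122,0,0,0],[-0.003,-0.0015,-0.122,0,0,0],[-0.003,-0.0015,-0.122,0,0,0]]' 0.045; python3 - <<'E'
from prof import *
T=wT();im=camera("wrist");np.save("T.npy",T);np.save("w8.npy",im);print(r.get_obs()["eef_pos"])
prof(im,T,range(0,104,4),196,316)
h=cv2.cvtColor(im,cv2.COLOR_RGB2HSV)
for y in range(8,100,7): print(y," ".join("%d/%d/%d"%tuple(q) for q in h[y,228:300:5]))
E
```

```text
time: 14.92
eef_pos: [0.4865, 0.0387, 0.04]
eef_rot: [[0.157, 0.988, -0.001], [0.988, -0.157, 0.0], [0.0, -0.001, -1.0]]
ft_force: [1.1, -0.4, -0.2]
opening: 0.0448
finger_force: 0.0
[0.48705632 0.03844471 0.04074794]
  0 .............JJJJJJJJJ.......W..WWWW.W.WW......WWWW..W.WW..W..WWW.W.WW..W....WWWW.W.WW.WWW..WW.W........JJJJJJJJJJ......
  4 .............JJJJJJJJJJ.................................................................................JJJJJJJJJJ......
  8 .............JJJJJJJJJJ.................................................................................JJJJJJJJJJ......
 12 .............JJJJJJJJJJ...........................................WWWWWWWWWWWWWW........................JJJJJJJJJJ......
 16 .............JJJJJJJJJJ......................................WWWWWWWWWWWWWWWWWWWWWWWWWWWWWWWWWW.........JJJJJJJJJJ......
 20 ..............JJJJJJJJJJJJJ...bbbbbbb.WWWWWWWWWWWWWWWWWWWWWWWWWWWWWWWWWWWWWWWWWWWWWWWWWWWWWWWWWW....JJJJJJJJJJJJJ.......
 24 .............JJJJJJJJJJJJJ....bbbbbbbbbWWWWWWWWWWWWWWWWWWWWWWWWWWWWWWWWWWWWWWWWWWWWWWWWWWWWWWWWW....JJJJJJJJJJJJJ.......
 28 ...
[... 3937 characters left out ...]
/144/170 15/147/189 15/148/195 15/149/194 22/25/150
78 15/146/231 28/89/239 28/89/240 30/82/239 24/103/239 15/136/141 16/140/135 15/142/171 15/146/182 16/140/124 16/135/130 16/121/110 15/121/116 19/77/83 23/26/127
85 26/102/231 29/87/240 28/90/240 29/86/240 26/99/239 25/103/236 16/144/143 15/138/137 16/140/155 16/135/117 16/142/154 16/131/125 18/119/180 19/120/196 22/51/95
92 26/96/240 29/87/240 18/130/227 17/136/227 16/140/226 16/141/225 15/145/221 16/138/157 16/141/137 16/142/163 18/126/205 18/124/208 28/89/239 25/105/225 18/115/160
99 26/99/240 29/84/240 27/94/238 28/92/232 24/105/236 20/117/213 26/104/228 26/105/234 21/117/216 22/118/216 30/75/240 30/82/240 28/88/240 28/87/240 18/115/222
```

The profile shows the walnut uncrushed: still about 50 px wide, all brown, and shifted right and tipped onto the right lip. The first squeeze was slightly off-centre and tipped it. I'll pinch the fin, ease the sled away from the right jaw, slide it out, and reseat the walnut with the fingers.

```bash
python3 -m creep '[[0,0,0,0,0,0],[0,0,0,0,0,0],[0,0,0,0,0,0],[0,0,0,0,0,0],[0,0,0,0,0,0],[0,0,0,0,0,0],[0,0,0,0,0,0],[0,0,0,0,0,0],[0,0,0,0,0,0]]' 0.0 20; python3 -m creep '[[-0.001,0,0,0,0,0],[-0.002,0,0,0,0,0],[-0.0028,-0.003,0,0,0,0],[-0.0036,-0.008,0,0,0,0],[-0.0045,-0.014,0,0,0,0],[-0.0055,-0.020,0,0,0,0],[-0.0064,-0.026,0,0,0,0],[-0.0074,-0.032,0,0,0,0],[-0.0083,-0.038,0,0,0,0],[-0.0092,-0.044,0,0,0,0],[-0.0102,-0.050,0,0,0,0],[-0.011,-0.056,0,0,0,0],[-0.012,-0.062,0,0,0,0],[-0.013,-0.067,0,0,0,0],[-0.013,-0.07,0,0,0,0],[-0.013,-0.07,0,0,0,0]]'; python3 - <<'E'
from prof import *
T=wT();im=camera("wrist");np.save("T.npy",T);np.save("w9.npy",im);print(r.get_obs()["eef_pos"])
prof(im,T,range(0,104,5),196,316)
E
```

```text
time: 15.72
eef_pos: [0.4866, 0.0377, 0.0408]
eef_rot: [[0.158, 0.987, 0.0], [0.987, -0.158, -0.0], [-0.0, 0.0, -1.0]]
ft_force: [-0.1, -0.5, 3.2]
opening: 0.0098
finger_force: 20.0
time: 17.05
eef_pos: [0.4723, -0.0325, 0.0407]
eef_rot: [[0.159, 0.987, -0.002], [0.987, -0.159, 0.001], [0.0, -0.002, -1.0]]
ft_force: [-0.9, 1.6, 6.6]
opening: 0.0095
finger_force: 20.0
[ 0.47230734 -0.03253101  0.04067273]
  0 ................................................WWWWWWWWWWWWWWWWWWWWWWWWWWWWWWWWWWWW....................................
  5 ..............................................WWWWWWWWWWWWWWWWWWWWWWWWWWWWWWWWWWWWWWWWWWW...............................
 10 ............................................WWWWWWWWWWWWWWWWWWWWWWWWWWWWWWWWWWWWWWWWWWWWWWW.............................
 15 ............................................WWWWWWWWWWWWWWWWWWWWWWWWWWWWWWWWWWWWWWWWWWWWWWWW............................
 20 ...............bbbbbbbbbbbbbbbbbbbbbbb.WWWWWWWWWWWWWWWWWWWWWWWWWWWWWWWWWWWWWWWWWWWWWWWWWWWWWWW.bbbbbbbbb................
 25 ...............bbbbbbbbbbbbbbbbbbbbbbbbbWWWWWWWWWWWWWWWWWWWWWWW
[... 1232 characters left out ...]
bbbbbbbbbbbbbbbbbbbWWWWWWWWWWWWWWWWWWWWWWWWWWWWWWWbbbbbbb..................
 80 .pppppp...ppppp...bbbbbbbbbbbbbbbbbbbbbbbbbbbbbbbbbbbbbbbbbbbbbbbbbbbbbbbbbbbbbbbbbbbbbbbbbbbbbbbbbbb...................
 85 ............ppp...bbbbbbbbbbbbbbbbbbbbbbbbbbbbbbbbbbbbbbbbbbbbbbbbbbbbbbbbbbbbbbbbbbbbbbbbbbbbbbbbbbb...................
 90 ..pp....ppppppp...bbbbbbbbbbbbbbbbbbbbbbbb.WWWWW.WWWWWWWWWWWWWWWWWWWWWWWWWWW.bbbbbbbbbbbbbbbbbbbbbbbb...................
 95 p...pppp.ppppppp..bbbbbbbbbbbbbbbbbbbbbbbWWWWWWWWWWWWWWWWWWWWWWWWWWWWWWWWWWWWWbbbbbbbbbbbbbbbbbbbbbbb...................
100 .p.....ppppp.......bbbbbbbbbbbbbbbbbbbbbbbbbbbbbbbbbbbbbbbbbbbbbbbbbbbbbbbbbbbbbbbbbbbbbbbbbbbbbbbbb....................
```

```bash
python3 - <<'E'
from prof import *
T=np.load("T.npy");Ei=np.linalg.inv(T@np.linalg.inv(get_calibration("wrist")["mount"]))
for z in(.025,.03):
  for u,v in((269,38),(243,38),(296,38)):
    q=onz("wrist",u,v,z,T);print(z,q.round(4),(Ei@np.append(q,1))[:2].round(4))
E
python3 -m creep '[[0,0,0,0,0,0],[0,0,0,0,0,0],[0,0,0,0,0,0],[0,0,0,0,0,0],[0,0,0.03,0,0,0],[0,0,0.06,0,0,0],[0,0,0.09,0,0,0],[0,0,0.09,0,0,0]]' 0.045
python3 - <<'E'
from prof import *
T=wT();im=camera("wrist");np.save("T.npy",T);np.save("w10.npy",im);print(r.get_obs()["eef_pos"])
prof(im,T,range(22,110,4),206,306)
Ei=np.linalg.inv(T@np.linalg.inv(get_calibration("wrist")["mount"]))
E
```

```text
0.025 [0.501  0.0877 0.025 ] [0.1233 0.0092]
0.025 [0.4857 0.0902 0.025 ] [ 0.1233 -0.0062]
0.025 [0.5168 0.0851 0.025 ] [0.1233 0.0252]
0.03 [0.5006 0.0866 0.03  ] [0.1221 0.009 ]
0.03 [0.4858 0.089  0.03  ] [ 0.1221 -0.006 ]
0.03 [0.516  0.0841 0.03  ] [0.1221 0.0246]
time: 17.77
eef_pos: [0.4766, -0.0331, 0.1347]
eef_rot: [[0.158, 0.987, 0.009], [0.987, -0.158, -0.003], [-0.001, 0.009, -1.0]]
ft_force: [0.5, 0.1, 0.4]
opening: 0.0443
finger_force: 0.0
[ 0.47547921 -0.03286303  0.13288474]
 22 ....................................................................................................
 26 ..............................................pp....................................................
 30 ....................................................................................................
 34 .........................................................................p..........................
 38 .........................................WWWWWWWWWWWW...............................................
 42 ....p................................WWWWWWWWWWWWWWWWWWWWW................
[... 1006 characters left out ...]
bbbbbbbbbbb.WWWWWWWWWWWWWWWWWW.WWWW.bbbbbbb...........................
 86 ......pppppppp..bbbbbbbbWWWWbbbbbbbbbbbbbbbbbbbbbWWWWWWWWWWWWWWWWWWWbbbbb...........................
 90 ...ppppppppppp..bbbbbbbbbbbbbbbbbbbbbbbbbbbbbbbbbbbbbbbbbbbbbbbbbbbbbbbb.......ppp.........pp.......
 94 ppppp......ppp..bbbbbbbbbbbbbbbbbbbbbbbbbbbbbbbbbbbbbbbbbbbbbbbbbbbbbbbb............................
 98 ppppp.pppppppp..bbbbbbbbbbbbbbbbWWWWWWWWWWWWWWWWWWWWWWWWWbbbbbbbbbbbbbbb...pp.......................
102 ...ppp.pppp..pp.bbbbbbbbbbbbbbbbbbbbbbbbbbbbbbbbbbbbbbbbbbbbbbbbbbbbbbbb............................
106 .pppppppppppppp..bbbbbbbbbbbbbbbbbbbbbbbbbbbbbbbbbbbbbbbbbbbbbbbbbbbbbbb............................
```

```bash
python3 -m creep '[[0.01,0.04,0,0,0,5],[0.02,0.08,0,0,0,10],[0.0285,0.1195,0,0,0,10.5],[0.0285,0.1195,0,0,0,10.5],[0.0285,0.1195,0,0,0,10.5],[0.0285,0.1195,0,0,0,10.5]]' 0.052; python3 -c "
from h import *
o=r.get_obs();print(o['eef_pos'],np.degrees(np.arctan2(o['eef_rot'][1,0],o['eef_rot'][0,0])))"
```

```text
time: 18.32
eef_pos: [0.5009, 0.0873, 0.1294]
eef_rot: [[-0.025, 1.0, -0.003], [1.0, 0.025, -0.0], [-0.0, -0.003, -1.0]]
ft_force: [0.3, 0.1, 0.0]
opening: 0.0518
finger_force: 0.0
[0.50091782 0.08725112 0.129421  ] 91.44283834897709
```

```bash
python3 -m creep '[[0,0,-0.03,0,0,0],[0,0,-0.06,0,0,0],[0,0,-0.085,0,0,0],[0,0,-0.1,0,0,0],[0,0,-0.11,0,0,0],[0,0,-0.11,0,0,0],[0,0,-0.11,0,0,0]]'; python3 -m creep '[[0,0,0,0,0,0],[0,0,0,0,0,0],[0,0,0,0,0,0],[0,0,0,0,0,0],[0,0,0,0,0,0],[0,0,0,0,0,0],[0,0,0,0,0,0]]' 0.02 5;  python3 -m creep '[[0,0,0.004,0,0,0],[0,0,0.008,0,0,0],[0,0,0.014,0,0,0],[0,0,0.014,0,0,0]]'
```

```text
time: 18.9
eef_pos: [0.5018, 0.0863, 0.0202]
eef_rot: [[-0.022, 1.0, -0.001], [1.0, 0.022, -0.0], [0.0, -0.001, -1.0]]
ft_force: [-0.1, 0.4, 0.5]
opening: 0.0521
finger_force: 0.0
time: 19.48
eef_pos: [0.5016, 0.0875, 0.0209]
eef_rot: [[-0.024, 1.0, -0.001], [1.0, 0.024, 0.0], [0.0, -0.001, -1.0]]
ft_force: [-1.1, -0.1, 4.8]
opening: 0.0281
finger_force: 5.1
time: 19.82
eef_pos: [0.5031, 0.0872, 0.0356]
eef_rot: [[-0.024, 1.0, 0.003], [1.0, 0.024, -0.0], [-0.0, 0.003, -1.0]]
ft_force: [0.6, 0.7, -0.8]
opening: 0.0276
finger_force: 4.9
```

```bash
python3 -m creep '[[-0.003,-0.002,0,0,0,-3],[-0.006,-0.005,0,0,0,-7],[-0.0095,-0.0075,0,0,0,-10.5],[-0.0095,-0.0075,0,0,0,-10.5],[-0.0095,-0.0075,0,0,0,-10.5]]'; python3 - <<'E'
from prof import *
T=wT();im=camera("wrist");np.save("T.npy",T);np.save("w11.npy",im);o=r.get_obs();print(o["eef_pos"],np.degrees(np.arctan2(o['eef_rot'][1,0],o['eef_rot'][0,0])),o["opening"])
prof(im,T,range(110,384,7),180,330)
E
```

```text
time: 20.23
eef_pos: [0.4927, 0.0797, 0.0347]
eef_rot: [[0.157, 0.988, 0.0], [0.988, -0.157, -0.0], [0.0, 0.0, -1.0]]
ft_force: [1.2, 0.6, -0.7]
opening: 0.0278
finger_force: 4.9
[0.49296648 0.07976808 0.03468222] 80.95393930686767 0.02816358043319832
110 .p.....ppppppppp...pppppp......JJJJJJJJJJJJJ.kk...........pppppppppppppp............pppppppppp.................kkk.JJJJJJJJJJJJJ....pp........pppppppp
117 p......ppppppppppppppppppppp...JJJJJJJJJJJJJ.k...........ppppppp..p...pppppppp....ppppppp.pppp..................kk.JJJJJJJJJJJJJ.......ppppppppppppppp
124 .ppppp..ppppp.....pppppppppp..JJJJJJJJJJJJJ.kk..........ppppp....pppppppppp........ppppppp......................kkk.JJJJJJJJJJJJ...ppppp....pppppppppp
131 .......................pppp...JJJJJJJJJJJJ.kk...........pppppp..ppp..pppppp...ppppppp.....pp.....pp.............kkk.JJJJJJJJJJJJJ.pppppppppppppppp....
138 ..............p..............JJJJJJJJJJJJJ.k.................pppppppppppppp...p.ppppppppppppp....................kkk.JJJJJJJJJJJJ...pppppp......pp...p
145 .............................JJJJJJJJJJJJ.kkk.......ppp...........ppp
[... 4651 characters left out ...]
.k.kkkkkkkkkk.kkkk..kkk..kk...kkk.kkkkkkkkkkkkkkkkkkkkkkkk.kkkkkkkkkkkkkkkkkkkkk
362 k.kkkkk.kk..k....k.....kk..kk..kkk.kk..kkk.....k.k.k.k..k.kkk.k..kkkk....kkkk..k..kk.k.kk.k.k...k.kk..kkk..kk......k.kkk.k....kk..k..kk.kkk.kk..k..kkk
369 k.kk....kkkkk.kk.k.kk....kkk.k...k....k.k......kk...k.kk.k...kkk.k.....k...k..k...k.k.k.k.kkkk.....k......k.kk.kk.k.kk.k.kkk...k.k.kkkk.kkkk...kkkk..k
376 ...kkk....k..kk..kk.k.kk.kkk.kk.kk.kk.k.kkk..kk.....kk.k.k..kk...kk.kk.kk...kkk..k.k.kkkk...kk.kk..kk.kkk..kkkk.k.....kk....kk.kkkkk.k...k.kkkk.k.k.kk
383 .k.k..kkkkk.k.kk.........k..k.kkkk..k.........kk..k.k.k....kkk.kk......kk.kkk.kkk.kk.k.....kkk.k.k...k..k.kk...kkk.k.kkkk.....kkkkkk.k.kkkk.kk.k.kkk..
```

```bash
python3 - <<'E'
from prof import *
im=np.load("w11.npy");h=cv2.cvtColor(im,cv2.COLOR_RGB2HSV)
for y in range(204,262,4): print(y," ".join("%d/%d/%d"%tuple(q) for q in h[y,230:284:4]))
E
python3 -m creep '[[0,0,-0.004,0,0,0],[0,0,-0.008,0,0,0],[0,0,-0.011,0,0,0],[0,0,-0.012,0,0,0],[0,0,-0.012,0,0,0]]'
```

```text
204 18/119/180 17/122/177 18/121/184 25/102/242 19/119/214 17/124/187 17/125/196 17/124/185 18/123/185 19/121/217 26/96/244 28/92/243 26/96/242 21/116/224
208 14/139/145 16/126/142 17/123/179 18/124/181 17/128/143 15/126/152 16/125/161 17/124/177 17/125/176 18/124/183 17/124/189 17/125/196 16/121/154 14/132/131
212 14/137/147 16/121/141 17/128/174 14/143/153 14/146/133 14/135/130 15/148/176 15/151/149 16/125/114 17/128/179 17/125/189 18/126/195 15/127/141 14/141/146
216 14/151/144 16/131/136 14/137/95 14/130/98 14/138/122 15/149/169 14/144/147 15/147/132 14/143/116 15/126/99 17/125/176 17/129/196 16/128/135 14/141/146
220 15/146/143 15/131/101 14/134/99 16/152/111 14/134/116 14/145/130 14/144/108 14/141/114 14/139/123 14/132/118 16/140/91 18/124/197 14/132/133 15/141/141
224 15/118/93 14/132/87 14/133/109 14/135/104 15/146/126 14/136/126 14/144/115 16/139/134 15/140/118 14/143/127 15/131/101 15/126/107 14/117/94 15/117/96
228 16/80/48 15/147/85 15/148/158 14/157/161 15/154/194 15/141/125 15/139/121 15/137/147 16/139/103 15/141/121 14/143/128 15/140/89 11/55/51 14/77/50
232 11/62/45 1
[... 661 characters left out ...]
8/122 15/153/130 15/147/135 15/144/140 15/144/110 13/86/62 19/74/38
252 15/44/35 18/116/86 17/125/172 15/143/107 15/139/121 15/146/108 15/139/114 15/146/122 15/151/128 15/147/134 14/144/135 15/145/104 13/78/46 0/20/38
256 162/38/34 16/118/123 18/127/186 16/135/115 15/152/109 14/144/110 15/146/110 15/150/119 15/149/127 15/147/132 15/143/134 16/142/126 12/68/49 0/18/29
260 165/26/40 16/110/116 18/117/144 17/121/150 16/105/107 15/118/80 16/112/82 15/116/90 15/125/90 15/117/98 15/120/98 18/112/132 16/62/62 0/13/38
time: 20.7
eef_pos: [0.4923, 0.0798, 0.022]
eef_rot: [[0.158, 0.987, -0.001], [0.987, -0.158, 0.0], [-0.0, -0.001, -1.0]]
ft_force: [-0.5, -0.3, -0.1]
opening: 0.0279
finger_force: 4.9
```

The patch at (256–268, 234–242) is paler (hue 20, saturation 85) than the shell. With the force drop and the 27.6 mm grip width (whole: 32), that points to a broken shell. Lower the walnut until it touches its seat, then release.

```bash
python3 -m creep '[[0,0,-0.001,0,0,0],[0,0,-0.002,0,0,0],[0,0,-0.003,0,0,0],[0,0,-0.003,0,0,0]]';python3 -m creep '[[0,0,0,0,0,0],[0,0,0,0,0,0],[0,0,0,0,0,0],[0,0,0,0,0,0]]' 0.045; python3 -m creep '[[0,0,0.02,0,0,0],[0,0,0.04,0,0,0],[-0.013,-0.02,0.07,0,0,0],[-0.013,-0.06,0.11,0,0,0],[-0.013,-0.09,0.11,0,0,0],[-0.016,-0.112,0.11,0,0,0],[-0.016,-0.112,0.11,0,0,0],[-0.016,-0.112,0.11,0,0,0]]'; python3 - <<'E'
from prof import *
T=wT();im=camera("wrist");np.save("T.npy",T);np.save("w12.npy",im);print(r.get_obs()["eef_pos"])
prof(im,T,range(26,112,3),206,306)
h=cv2.cvtColor(im,cv2.COLOR_RGB2HSV)
ys,xs=np.nonzero((h[...,0]>=17)&(h[...,0]<=24)&(h[...,1]>60)&(h[...,1]<110)&(h[...,2]>120));k=(ys>40)&(ys<90)&(xs>235)&(xs<280);print("pale",k.sum(),list(zip(xs[k],ys[k]))[:30])
E
```

```text
time: 21.03
eef_pos: [0.4922, 0.0802, 0.02]
eef_rot: [[0.159, 0.987, -0.0], [0.987, -0.159, 0.001], [0.0, -0.001, -1.0]]
ft_force: [-1.2, 1.4, 5.2]
opening: 0.0277
finger_force: 5.0
time: 21.37
eef_pos: [0.4927, 0.0797, 0.0195]
eef_rot: [[0.159, 0.987, 0.0], [0.987, -0.159, -0.0], [-0.0, 0.0, -1.0]]
ft_force: [0.5, 0.3, 0.2]
opening: 0.0422
finger_force: 0.0
time: 22.03
eef_pos: [0.4764, -0.0331, 0.1297]
eef_rot: [[0.162, 0.987, 0.0], [0.987, -0.162, 0.0], [0.0, 0.0, -1.0]]
ft_force: [0.5, 0.4, -0.0]
opening: 0.0449
finger_force: 0.0
[ 0.47596686 -0.03212008  0.12933614]
 26 ..............................................ppp...................................................
 29 ........................p.................................................................p.pp......
 32 ..........................................................................pp...........p............
 35 ....................................................................................................
 38 .......................................................p..........................................
[... 2668 characters left out ...]
4), np.int64(43)), (np.int64(270), np.int64(43)), (np.int64(238), np.int64(44)), (np.int64(242), np.int64(45)), (np.int64(244), np.int64(45)), (np.int64(236), np.int64(46)), (np.int64(237), np.int64(46)), (np.int64(236), np.int64(47)), (np.int64(237), np.int64(47)), (np.int64(238), np.int64(47)), (np.int64(236), np.int64(48)), (np.int64(237), np.int64(48)), (np.int64(237), np.int64(49)), (np.int64(241), np.int64(59)), (np.int64(241), np.int64(60)), (np.int64(241), np.int64(61)), (np.int64(241), np.int64(62)), (np.int64(241), np.int64(63)), (np.int64(242), np.int64(70)), (np.int64(242), np.int64(72)), (np.int64(242), np.int64(73)), (np.int64(242), np.int64(74)), (np.int64(237), np.int64(85))]
```

```bash
python3 -m creep '[[-0.004,-0.0005,-0.03,0,0,0],[-0.004,-0.0005,-0.06,0,0,0],[-0.004,-0.0005,-0.089,0,0,0],[-0.004,-0.0005,-0.089,0,0,0],[-0.004,-0.0005,-0.089,0,0,0]]'; python3 - <<'E'
from prof import *
T=wT();im=camera("wrist");np.save("T.npy",T);np.save("w13.npy",im);print(r.get_obs()["eef_pos"])
prof(im,T,range(0,104,4),196,316)
h=cv2.cvtColor(im,cv2.COLOR_RGB2HSV)
for y in range(4,96,6): print(y," ".join("%d/%d/%d"%tuple(q) for q in h[y,228:312:5]))
E
```

```text
time: 22.5
eef_pos: [0.4708, -0.0311, 0.0391]
eef_rot: [[0.157, 0.988, -0.005], [0.988, -0.157, 0.002], [0.001, -0.006, -1.0]]
ft_force: [0.6, -1.0, 0.3]
opening: 0.0449
finger_force: 0.0
[ 0.47208413 -0.03157503  0.04036436]
  0 ........................................................................................................................
  4 .......................................................................WWWWWWWWWWWWWWW..................................
  8 ................................................................WWWWWWWWWWWWWWWWWWWWWWWWWWW.............................
 12 pp..........................................................WWWWWWWWWWWWWWWWWWWWWWWWWWWWWWWWWWW..WWWWWWWWWWWWWWWWW......
 16 ..........................................................WWWWWWWWWWWWWWWWWWWWWWWWWWWWWWWWWWWWWWWWWWWWWWWWWWWWWWWWW.....
 20 .......................bbbbbbbbbbbbbbbbbbbbbbbb.WWWWWWWWWWWWWWWWWWWWWWWWWWWWWWWWWWWWWWWWWWWWWWWWWWWWWWWWWWWWWWWWWWWW....
 24 .......................bbbbbbbbbbbbbbbbbbbbbbbb.WWWWWWWWWWWWWWWWWWWWWWWWWWWWWWWWWWWWWWWWWWWWWWWWWWWWWWWWWWWWWWWWWWWW....
[... 4630 characters left out ...]
12/216 28/90/242 29/84/242 18/132/190 16/141/130 16/151/154 16/153/142 16/156/175 16/150/163 16/148/134 15/144/124 16/135/161 18/126/205 18/126/211 16/69/214
82 30/73/243 28/85/242 29/82/242 28/90/242 29/84/242 28/89/242 18/126/188 16/147/187 16/139/130 17/140/138 16/141/128 15/144/207 18/128/165 18/126/200 21/118/217 22/112/235 16/61/220
88 30/74/242 27/93/242 29/82/242 28/90/242 29/83/243 26/98/242 28/92/242 21/116/220 18/127/200 18/129/204 18/128/210 27/94/233 29/83/241 29/85/242 29/85/242 23/108/241 17/69/215
94 30/76/242 26/95/243 29/81/242 18/139/231 17/146/239 17/145/240 17/144/241 18/145/241 17/146/241 17/147/241 17/147/240 30/72/242 30/80/242 28/83/242 29/83/242 22/113/237 19/58/226
```

```bash
python3 - <<'E'
from prof import *
for n in("scene","side"):
    im=camera(n);np.save(n+"2.npy",im);h=cv2.cvtColor(im,cv2.COLOR_RGB2HSV)
    u,v=[int(a) for a in px(n,[.4945,.082,.025])];print(n,u,v)
    for nm,o in(("V",2),("S",1)):
        print(nm)
        for y in range(v-15,v+13): print("%3d "%y+"".join("0123456789ABCDEFGHIJKLMNOPQRSTUVWXYZ"[h[y,x,o]//10] for x in range(u-24,u+26)))
E
```

```text
scene 275 222
V
207 NNNNNMMNNNMMMMMNMNNNNMMLMMNMMMMMMMMOPPPPPPPPPPPPJD
208 NNNNNNNMMMMNNNMMMMMMMMNMLLMNMMNMMMPPPPPPPPPPPPPPJH
209 NMLMMNNNNMMMMNMMNNNMMLMNNMMMMMMNOPPPPPPPPPPPPPPPJG
210 NNLMLMMMMMMMNMMMNNMMMLMMMNNMMMMPPPPPPPPPPPPPPPPIGG
211 MMMMMNMNNNNMNMMMNNNNMMMMNNNMMNPPPPPPPPPPPPPPPPPLGF
212 NMNMMMMMNMMNNNMNMMNMLNNNNNNMPPPPPPPPPPPPPPPPPPPPLG
213 NMNNMMMMLLMMMMMMMLLLKKMNNNNPPPPPPPPPPPPPPPPPPPPPLK
214 NMMLMMNMMMMMMMMNMMMMMLKMLPPPPPPPPPPPPPPPPPPPPPPPPL
215 MMNNNMMMMMMMNNMMNNNNMMLJPPPPPPPPPPPPPPPPPPPPPPPPPL
216 MNNMMNNMMMMMNMMNOOONMMLJMPPPPPPPPPPPPPPPPPPPPPPPPP
217 NMNMNMMMMNNNNMNOOONNNMIIHDMPPPPPPPPPPPPPPPPPPPPPPP
218 NLLMMMNNMNMNLKNPPONNNIDLMKIHOPPPPPPPPPPPPPPPPPPPPP
219 MLNNMMMMNNNNNGLPPOONIMNNMMICKPPPPPPPPPPPPPPPPPPPPP
220 MNNMMMMMNNNNMMKJOOIINNNNJMCHHPPPPPPPPPPPPPPPPPPPPP
221 MMMMMNMMMNNMMMMBNGLOOOOHDLKGBEPPPPPPPPPPPPPPPPPPPP
222 LNMNNNNNMMMNMNLNHNOPPPNBMMKICC6PPPPPPPPPPPPPPPPPPM
223 MNNNMMMNMMMLPPGGJJOPNMHMMIIGEFMBOONPPPPPPPPPPPPPJA
224 NNMNMMNNNMNPPOEEFNOKGNNMKFHFDIPPFPPPPPPPPPPPPPPF9J
225 OMMNNNNMMIPPPPMGHMNHNNDKCHFDBFPPPIAPPPPPPPPPPMBKLL
226 PKNNMNNNMMHPPPIKLKDMHLBIJFB6DGPPPPP
[... 4394 characters left out ...]
55579BDEEDEEFFFFFECBBABBBBBBBBBBBBA79766
228 45565665555567ADEEEDEEEEFFFFDCBBBBABBABBAAABA75778
229 34555555555567ADEEEEEEEEEEFFEEDCBBBBBBAAAAA997666A
230 23565556555567BDEEEFFEEEFEFEFEEDDCCBAAAAAAA8765556
231 24555555566678ADEGEFFFFFFFFDDDDDEECCAAAAAA98654433
232 3565655566788ACEEFEFFFEFEEEEDCCBCCCBBAAAAA98544333
233 455656556789ABCDEEFDEEEEEDDDCCBBBCCBAAAAAA97444433
234 4656555679AABBCCEECDDCDDEDCDCCCBCDCBAAAAAA96454444
235 556555568ABBBBCDDDB99ACDCCDCCCCCDDCBAAAAAA96554554
236 565565569BBBBBCDB96436ACCCCCCCDDDCBAAAABBA76565655
237 555555567ABBBBBA7432248BCCCBCDDDBAAAAABBB965566665
238 55555666778ABA964221237BCBBBCDCBBAAAABBA8655566666
239 55555556666766432121238BCBBBBBAAAAABBB986545565665
```

The scene and side profiles show a second curved flap on the +x side of the nut, paler inside. That is the lifted chip, so the shell has given. The walnut itself still sits about 6 mm to one side and slightly forward of its seat. I'll reseat it with an end-to-end grip that avoids the chip.

```bash
python3 - <<'E'
from prof import *
T=np.load("T.npy");E=T@np.linalg.inv(get_calibration("wrist")["mount"]);Ei=np.linalg.inv(E)
for n,u,v,z in(("w back",272,86,.025),("w front",273.5,2.5,.025),("w back+",272,86,.03),("w front+",273.5,2.5,.03),("w left",247,46,.025),("lipL top",235,38,.0135),("lipL bot",235,80,.0135),("backlip",262,94,.0135),("board fL",219,19,.009),("board bL",220,100,.009),("board bR",304,100,.009)):
    q=onz("wrist",u,v,z,T);print(n,q.round(4),(Ei@np.append(q,1))[:2].round(4))
o=r.get_obs();print(o["eef_pos"]);print("seat",(E@np.array([.114,.0045,0,1]))[:3])
E
```

```text
w back [0.4972 0.0626 0.025 ] [0.0966 0.0114]
w front [0.5041 0.1062 0.025 ] [0.1408 0.0114]
w back+ [0.4968 0.0622 0.03  ] [0.0962 0.0111]
w front+ [0.5036 0.1046 0.03  ] [0.1391 0.0111]
w left [0.4856 0.0868 0.025 ] [ 0.1187 -0.0038]
lipL top [0.4789 0.0949 0.0135] [ 0.1256 -0.0117]
lipL bot [0.4745 0.0709 0.0135] [ 0.1012 -0.0122]
backlip [0.4907 0.0596 0.0135] [0.0926 0.0055]
board fL [0.4706 0.108  0.009 ] [ 0.1373 -0.0218]
board bL [0.4618 0.0605 0.009 ] [ 0.089  -0.0231]
board bR [0.5186 0.0515 0.009 ] [0.089  0.0344]
[ 0.47343096 -0.03232748  0.04179054]
seat [0.49314479 0.08082868 0.03919219]
```

```bash
python3 -m creep '[[0,0,0.03,0,0,0],[0,0,0.06,0,0,0],[0,0,0.09,0,0,-7],[0.002,0.01,0.09,0,0,-14],[0.004,0.02,0.09,0,0,-21],[0.008,0.035,0.09,0,0,-28],[0.012,0.05,0.09,0,0,-35],[0.016,0.065,0.09,0,0,-42],[0.02,0.08,0.09,0,0,-49],[0.024,0.095,0.09,0,0,-56],[0.028,0.1155,0.09,0,0,-63],[0.028,0.1155,0.09,0,0,-70],[0.028,0.1155,0.09,0,0,-77],[0.028,0.1155,0.09,0,0,-84],[0.028,0.1155,0.09,0,0,-90],[0.028,0.1155,0.09,0,0,-90],[0.028,0.1155,0.09,0,0,-90],[0.028,0.1155,0.09,0,0,-90]]' 0.062; python3 - <<'E'
from prof import *
T=wT();im=camera("wrist");np.save("T.npy",T);np.save("w14.npy",im);o=r.get_obs();print(o["eef_pos"],np.degrees(np.arctan2(o['eef_rot'][1,0],o['eef_rot'][0,0])),px("wrist",[.5002,.0834,.025],T))
prof(im,T,range(100,262,5),190,330)
E
```

```text
time: 24.15
eef_pos: [0.5008, 0.0829, 0.1316]
eef_rot: [[0.988, -0.156, 0.002], [-0.156, -0.988, -0.0], [0.002, -0.0, -1.0]]
ft_force: [-0.5, -0.7, 0.8]
opening: 0.0621
finger_force: 0.0
[0.50077438 0.08282332 0.13139459] -9.015852958486064 (np.float64(255.386645419668), np.float64(193.03441367874507))
100 JJJJJJJJJJJJJJJJJJJJJJJJJJJ......kk....k......................................p........p............ppp.......ppppp..pppp..ppppp...ppppppppp
105 JJJJJJJJJJJJJJJJJJJJJJJJJJ.......k......k................ppp......pppppppp....ppp..pppppppppppppp.pp...pppp.....pp......ppppppp...........pp
110 JJJJJJJJJJJJJJJJJJJJJJJ........kkk....kk...............pp...p.....ppppppppppppppppppp...ppppppppppppppppp...ppp.........pppp............pppp
115 ..J.JJJJJJJJJJJJJ..........kk..kkk.k..k.............ppppppp...ppppp.....p...ppp.p...pppp.ppp.....ppppppppp......pppp........p....ppp.......p
120 .pp........................k....k............ppp...pppppppppppp...........ppppppppppppppppppp...pppppp......ppppp...ppp..........pppppppppp.
125 ppppp...ppp...................................pp......pp.....pp....
[... 3288 characters left out ...]
...............p........................................................................................................
245 .k.k.kk.k.kkk.k.k..................................................................................................k........................
250 .kkkk.kk..kkk..kkkk................................................................................................k.k...k.........k.k..k..k
255 k.kkk.kkkkkkkkkk.k...kk.kkkk...........................................................................................kkkk..k........k...k.
260 kkkkkkkkkkkkkkkkkkkkkkkkkkkkkkkkk..kkkkk...........................................................................k.kk.kkkkkkkkk..kkkkkkkkk
```

```bash
python3 -m creep '[[0,0,-0.03,0,0,0],[0,0,-0.06,0,0,0],[0,0,-0.09,0,0,0],[0,0,-0.105,0,0,0],[0,0,-0.114,0,0,0],[0,0,-0.114,0,0,0],[0,0,-0.114,0,0,0]]'; python3 -m creep '[[0,0,0,0,0,0],[0,0,0,0,0,0],[0,0,0,0,0,0],[0,0,0,0,0,0],[0,0,0,0,0,0],[0,0,0,0,0,0],[0,0,0,0,0,0]]' 0.03 5;  python3 -m creep '[[0,0,0.003,0,0,0],[0,0,0.006,0,0,0],[0,0,0.009,0,0,0],[0,0,0.009,0,0,0]]'
```

```text
time: 24.78
eef_pos: [0.5008, 0.0827, 0.0167]
eef_rot: [[0.987, -0.158, -0.0], [-0.158, -0.987, 0.0], [-0.0, -0.0, -1.0]]
ft_force: [0.1, 0.2, 0.3]
opening: 0.0618
finger_force: 0.0
time: 25.37
eef_pos: [0.5012, 0.0827, 0.0171]
eef_rot: [[0.987, -0.159, 0.002], [-0.159, -0.987, -0.0], [0.002, -0.0, -1.0]]
ft_force: [1.0, 0.7, 4.6]
opening: 0.0427
finger_force: 5.0
time: 25.7
eef_pos: [0.5006, 0.0828, 0.026]
eef_rot: [[0.987, -0.158, 0.0], [-0.158, -0.987, -0.0], [0.0, -0.0, -1.0]]
ft_force: [-0.1, -0.5, -0.5]
opening: 0.0426
finger_force: 5.0
```

```bash
python3 -m creep '[[-0.003,-0.001,0,0,0,0],[-0.006,-0.002,0,0,0,0],[-0.0078,-0.0033,0,0,0,0],[-0.0078,-0.0033,0,0,0,0],[-0.0078,-0.0033,-0.003,0,0,0],[-0.0078,-0.0033,-0.006,0,0,0],[-0.0078,-0.0033,-0.006,0,0,0]]'; python3 -m creep '[[0,0,-0.001,0,0,0],[0,0,-0.002,0,0,0],[0,0,-0.003,0,0,0],[0,0,-0.003,0,0,0]]'
```

```text
time: 26.28
eef_pos: [0.4925, 0.0795, 0.0189]
eef_rot: [[0.987, -0.159, -0.001], [-0.159, -0.987, 0.0], [-0.001, 0.0, -1.0]]
ft_force: [-0.7, -0.3, -0.5]
opening: 0.0427
finger_force: 5.0
time: 26.62
eef_pos: [0.4935, 0.0794, 0.0169]
eef_rot: [[0.987, -0.159, 0.002], [-0.159, -0.987, -0.0], [0.002, -0.0, -1.0]]
ft_force: [0.4, 0.0, 2.7]
opening: 0.0427
finger_force: 5.0
```

```bash
python3 -m creep '[[0,0,0,0,0,0],[0,0,0,0,0,0],[0,0,0,0,0,0],[0,0,0.01,0,0,0],[0,0,0.03,0,0,0],[0,0,0.06,0,0,0]]' 0.058; python3 -m creep '[[0,0,0.03,0,0,7],[0,-0.01,0.06,0,0,14],[-0.002,-0.02,0.06,0,0,21],[-0.004,-0.03,0.06,0,0,28],[-0.006,-0.04,0.06,0,0,35],[-0.008,-0.05,0.06,0,0,42],[-0.01,-0.06,0.06,0,0,49],[-0.011,-0.07,0.06,0,0,56],[-0.012,-0.08,0.06,0,0,63],[-0.014,-0.09,0.06,0,0,70],[-0.016,-0.1,0.06,0,0,77],[-0.017,-0.1125,0.06,0,0,84],[-0.017,-0.1125,0.06,0,0,90],[-0.017,-0.1125,0.06,0,0,90],[-0.017,-0.1125,0.06,0,0,90]]' 0.045; python3 - <<'E'
from prof import *
T=wT();im=camera("wrist");np.save("T.npy",T);np.save("w15.npy",im);print(r.get_obs()["eef_pos"])
prof(im,T,range(36,124,4),206,306)
E
```

```text
time: 27.12
eef_pos: [0.4907, 0.0795, 0.0758]
eef_rot: [[0.987, -0.159, -0.006], [-0.159, -0.987, 0.0], [-0.006, 0.001, -1.0]]
ft_force: [0.6, -0.4, 0.7]
opening: 0.0576
finger_force: 0.0
time: 28.37
eef_pos: [0.4755, -0.033, 0.137]
eef_rot: [[0.162, 0.987, 0.0], [0.987, -0.162, 0.0], [0.0, 0.0, -1.0]]
ft_force: [0.9, -0.4, 0.2]
opening: 0.0449
finger_force: 0.0
[ 0.47553121 -0.03281217  0.1368811 ]
 36 ....................................................................................................
 40 ........................................................p...........................................
 44 .....pp.............................................................................................
 48 ...................................................................................p................
 52 ....................bbbbbbbbbbbbbbbbWWWWWWWWWWWWWWWWWWWWWWWWWWbbbbbbbbbbbbbbbb......................
 56 ....................bbbbbbbbbbbbbbb.WWWWWWWWWWWWWWWWWWWWWWWWWW....WWWW.bbbbbbb.............ppp......
 60 ..........pppppppp..bbbbbbbbbbbbb.WWWWWWWWWWWWWWWWWWWWWWWWWWWWW
[... 912 characters left out ...]
bbbbbbbWWWWWWWWWWWWWWWWWWWWWWWW.bbbbbbbbbbbbbb........................
100 .p..ppppppppppppppp.bbbbbbbbbbbbbbbb.WWWWWWWWWWWWWWWWWWWWWWW.bbbbbbbbbbbbbbb........................
104 ..pppppp..ppppp..p..bbbbbbbbbbbbbbbbbbbbbbbbbbbbbbbbbbbbbbbbbbbbbbbbbbbbbbbb.................p......
108 .....pppppppppppppp.bbbbbbbbbbbbbbbbbbbbbbbbbbbbbbbbbbbbbbbbbbbbbbbbbbbbbbb.........................
112 ..ppppppppppppppppp.bbbbbbbbbbbbbbbbbbbbbbbbbbbbbbbbbbbbbbbbbbbbbbbbbbbbbbb...p.....................
116 ...........pppp..p...bbbbbbbbbbbbbbbbbbbbbbbbbbbbbbbbbbbbbbbbbbbbbbbbbbbbbb...pp....pp..............
120 ........pppp.pppppp..bbbbbbbbbbbbbbbbbbbbbbbbbbbbbbbbbbbbbbbbbbbbbbbbbbbbbb.........................
```

The walnut now lies square in its cradle, lip to lip, centred on the board. Go down to the fin and check the shell from close by.

```bash
python3 -m creep '[[0,0,-0.03,0,0,0],[0,0,-0.06,0,0,0],[0,0,-0.095,0,0,0],[0,0,-0.095,0,0,0],[0,0,-0.095,0,0,0]]';python3 -m creep '[[0,0,0,0,0,0],[0,0,0,0,0,0],[0,0,0,0,0,0],[0,0,0,0,0,0],[0,0,0,0,0,0],[0,0,0,0,0,0],[0,0,0,0,0,0],[0,0,0,0,0,0],[0,0,0,0,0,0]]' 0.0 20; python3 - <<'E'
from prof import *
T=wT();im=camera("wrist");np.save("T.npy",T);np.save("w16.npy",im);print(r.get_obs()["eef_pos"])
h=cv2.cvtColor(im,cv2.COLOR_RGB2HSV)
A="0123456789ABCDEFGHIJKLMNOPQRSTUVWXYZ"
for o in(2,1):
  for y in range(2,104,4): print("%3d "%y+"".join(A[h[y,x,o]//10] for x in range(214,304)))
E
```

```text
time: 28.83
eef_pos: [0.4741, -0.0322, 0.0401]
eef_rot: [[0.159, 0.987, -0.006], [0.987, -0.159, 0.002], [0.001, -0.006, -1.0]]
ft_force: [0.1, -0.1, 0.7]
opening: 0.0451
finger_force: 0.0
time: 29.58
eef_pos: [0.4752, -0.0329, 0.0422]
eef_rot: [[0.158, 0.988, -0.001], [0.988, -0.158, -0.0], [-0.0, -0.001, -1.0]]
ft_force: [-2.1, 1.0, 7.2]
opening: 0.0102
finger_force: 20.0
[ 0.47515903 -0.03289911  0.04223563]
  2 LLLLLLLLLLLKJJJJKLMMMMLLLLLLLLLLLLLLLLLLLLLLLLLLLLLMMMMLLLLLLLLLKKKKLLMMMLLLLLLLLLKLLLLLLL
  6 LLLLLLLLLLLLKKKKLLLLLLLLLLLLLLLMLLLLLMMLLKLLLLLMLLLLLMLLLKKLLLLLLLKKKKLLLLLLLKKKKJJKKLLLLL
 10 LLLLLLLLMMMMMLLMLLLLKKKKKLLLMMMMLLLLLLLLKKKLLLLLLLKKKKKKKKKLLLLLLLLLLLLLKKKKKKKKJJKKKKLLLL
 14 LLMMMLLLLLLLMMMMMMMLLLKKLLLMMMMMMLKLNNMKIJLLKKKKLLLLLLLKLLLLLLLLLLLLLLLLLKKLLLLKKLLLLLLLLL
 18 NNNNNNNNNNNNNNNNNNNNMNNNNNMKGFGGFEDFIJJJJHFEFHKLKLMNNNNNNNNNMMNNNNNNNNNNNNNNNNNNNNNMMLLKLL
 22 OOOOOOOOOOOOOOOOOOONMMKHGFFGIJJIFEFKLLLLLLLJGFFGIIIHGHKMMMMMMMMMMMMMMMMMMMMNNOOOOOOONMKJKK
 26 OOOOOOOOOOOOOOOOONLHGFGFFGIKKKKHFFHLLMLLLLLLLJGFGJKLLLMMMMMMMMMMMMMMLMLLLLLLMNOOOOONNLJKLL
 30 OOOOOOOOOOOOOOOO
[... 3554 characters left out ...]
FFFFFFFFFFFFFFFFFFFFFECA89ABB976666
 78 8777777779BEFFFECABDDEEEEEEFEFFFFFFEFEEFFFFFFFEFFFFFFEEFFFFFEFEEEEEEEEEDDDDCB9899ABB976666
 82 97777777789BBBA989ABCDDEEEEEDEEFEEEEFEFEEFFFFFFFEFFEEEEEEEDDCCDCCCCCCCCCCCB988889ABB866555
 86 9877777778999998989999BCCDEEEEEEEEEEEEEEEEEEEFEEFEDEEEEDDCCCCCCCCCCCCCCCCCB988889BBA766676
 90 9877777778999998888889BCCDDEDEEDDEEEEEDEDDEDEEEDDDDEDDDDEEDB988888888888888888899ABA766666
 94 987777777889999888888ADEEEFEEFFFFEEEDDEEEEEEEEEEEFFEEEFFEFEC87777778888888888889ABB9655666
 98 A87777777899999888888999AABBBBBAAABA999BCCCCCCCBBAAAA999888777777787888888888889ABB9655555
102 A98777777889999888888898888888889AA999888888999999998888887777777778888888888889ABB9766666
```

The close view shows two lobes: the walnut body (cols 227–264) seated between the lips, and the raised chip (cols 264–293) standing open. The shell is broken. Now plan the way out, clear of the candle and tin.

```bash
python3 plan.py '[[0.4845,0.0263,81],[0.495,0.027,105],[0.525,0.026,140],[0.565,0.016,145],[0.60,-0.003,138],[0.615,-0.013,130]]'; python3 -c "
import numpy as np
for x,y,w in((.60,-.003,138),(.615,-.013,130)):
  w=np.radians(w);print(np.hypot(x+.055*np.cos(w)-.508,y+.055*np.sin(w)-.15))"
```

```text
[0.495, 0.027, 105] [3.5e-02 2.0e-03 2.4e+01] {'tin': 23, 'candle': 23, 'salt': 48, 'spice': 42, 'mug': 166, 'nut': 32, 'jawA': 34}
[0.525, 0.026, 140] [9.6e-02 2.0e-02 5.9e+01] {'tin': 15, 'candle': 35, 'salt': 60, 'spice': 43, 'mug': 120, 'nut': 48, 'jawA': 34}
[0.565, 0.016, 145] [1.39e-01 1.50e-02 6.40e+01] {'tin': 19, 'candle': 93, 'salt': 44, 'spice': 67, 'mug': 90, 'nut': 48, 'jawA': 52}
[0.6, -0.003, 138] [ 1.69e-01 -1.00e-02  5.70e+01] {'tin': 36, 'candle': 109, 'salt': 31, 'spice': 103, 'mug': 89, 'nut': 70, 'jawA': 60}
[0.615, -0.013, 130] [ 1.78e-01 -2.60e-02  4.90e+01] {'tin': 37, 'candle': 121, 'salt': 23, 'spice': 143, 'mug': 89, 'nut': 104, 'jawA': 90}
0.12694843938051853
0.14050698548067334
```

```bash
python3 -m creep '[[0.002,0,0,0,0,1],[0.005,0,0,0,0,3],[0.009,0,0,0,0,5.5],[0.013,0,0,0,0,8.5],[0.017,0.001,0,0,0,11.5],[0.022,0.001,0,0,0,14.5],[0.026,0.001,0,0,0,17.5],[0.030,0.002,0,0,0,21],[0.035,0.002,0,0,0,24],[0.040,0.0035,0,0,0,27],[0.045,0.005,0,0,0,30],[0.051,0.007,0,0,0,33],[0.056,0.008,0,0,0,36],[0.061,0.010,0,0,0,39],[0.067,0.0115,0,0,0,42.5],[0.073,0.013,0,0,0,46],[0.079,0.015,0,0,0,49.5],[0.085,0.017,0,0,0,53],[0.090,0.0185,0,0,0,56],[0.096,0.02,0,0,0,59]]' && python3 -m creep '[[0.006,0,0,0,0,1],[0.013,-0.001,0,0,0,2],[0.021,-0.002,0,0,0,3],[0.029,-0.003,0,0,0,4],[0.036,-0.004,0,0,0,5],[0.043,-0.005,0,0,0,5],[0.050,-0.010,0,0,0,3],[0.057,-0.016,0,0,0,1],[0.063,-0.022,0,0,0,0],[0.069,-0.027,0,0,0,-1.5],[0.073,-0.030,0,0,0,-2],[0.073,-0.030,0,0,0,-2]]'; python3 - <<'E'
from prof import *
T=wT();im=camera("wrist");np.save("T.npy",T);np.save("w17.npy",im);print(r.get_obs()["eef_pos"])
prof(im,T,range(2,104,5),196,316)
E
```

```text
time: 31.3
eef_pos: [0.5679, -0.0132, 0.0422]
eef_rot: [[-0.767, 0.641, -0.008], [0.641, 0.767, -0.0], [0.006, -0.006, -1.0]]
ft_force: [-9.1, -2.8, 14.6]
opening: 0.01
finger_force: 20.0
time: 32.3
eef_pos: [0.6459, -0.0439, 0.0416]
eef_rot: [[-0.741, 0.671, 0.002], [0.671, 0.741, -0.001], [-0.002, 0.001, -1.0]]
ft_force: [0.2, -1.1, 1.6]
opening: 0.0101
finger_force: 20.0
[ 0.6458872  -0.04394492  0.04162843]
  2 .............................................WWWWWWWWWWWWWWWWWWWWWWWWWWWWWWWWWWWWWWWWWW.................p...............
  7 ...........................................WWWWWWWWWWWWWWWWWWWWWWWWWWWWWWWWWWWWWWWWWWWWWWWWWWWWWWWW................pp...
 12 .........................................WWWWWWWWWWWWWWWWWWWWWWWWWWWWWWWWWWWWWWWWWWWW.WWWWWWWWWWWWWWWWWWWWWWW...........
 17 ................bbbbbbbbbbbbbbbbb..b..WWWWWWWWWWWWWWWWWWWWWWWWW..WWWWWWWWWWWWWWWWWWWWWWWWWWWWWWWWWWWWWWWWWWWWW..........
 22 ...............bbbbbbbbbbbbbbbbbbbbbbb.WWWWWWWWWWWWWWWWWWWWWWWW.WWWWWWWWWWWWWWWWWWWWWWW.WWWWWWWWWWWWWWWWWWWWWWW...p.....
 27 ...............bbbbbbbbbbbbbbbbbbbbbbb.WWWWWWWWWWWWWWWWW
[... 1239 characters left out ...]
bbbbbbbbbbbbbbbWWWWWbbb.bbbbbbbbbbbbbbbbWWWWWbbbbbbbbbbbb..................
 82 ..................bbbbbbbbbbbbbbbbbbbbbbbbbbbbbbbbbbbbbbbbbbbbbbbbbbbbbbbbbbbbbbbbbbbbbbbbbbbbbbbbbbbb.............pppp.
 87 .................W.bbbbbbbbbbbbbbbbbbbbbbbbbbbbbbbbbbbbbbbbbbbbbbbbbbbbbbbbbbbbbbbbbbbbbbbbbbbbbbbbbb........ppp........
 92 ...................bbbbbbbbbbbbbbbbbbbbbWWWWWWWWWWWWWWWWWWWWWWWWWWWWWWWWWWWWWWWbbbbbbbbbbbbbbbbbbbbbb..................p
 97 ...................bbbbbbbbbbbbbbbbbbbbbbbbbbbbbbbbbbbbbbbbbbbbbbbbbbbbbbbbbbbbbbbbbbbbbbbbbbbbbbbbbb...ppp.............
102 ....................bbbbbbbbbbbbbbbbbbbbbbbbbbbbbbbbbbbbbbbbbbbbbbbbbbbbbbbbbbbbbbbbbbbbbbbbbbbbbbbbb...................
```

The sled is out, but on the way the walnut slid about 10 mm forward towards the front lip. Work out its place and reseat it here, with no further sled moves.

```bash
python3 - <<'E'
from prof import *
T=np.load("T.npy");E=T@np.linalg.inv(get_calibration("wrist")["mount"]);Ei=np.linalg.inv(E)
for n,u,v,z in(("w back",258,76.5,.025),("w left",234,40,.025),("backlip",256,92.5,.0135),("lipL top",227.5,36,.0135),("lipL bot",227.5,79,.0135),("board fL",211,17,.009),("board bL",216,102,.009),("board bR",297,102,.009)):
    q=onz("wrist",u,v,z,T);print(n,q.round(4),(Ei@np.append(q,1))[:2].round(4))
for n,t in(("seat",(.1134,.0015)),("walnut",(.1018+.022,.0022))): print(n,(E@np.array([*t,0,1]))[:2])
E
python3 -m creep '[[0,0,0,0,0,0],[0,0,0,0,0,0],[0,0,0,0,0,0],[0,0,0,0,0,0],[0,0,0.03,0,0,0],[0,0,0.06,0,0,0],[0,0,0.09,0,0,0],[0,0,0.09,0,0,0],[0,0,0.09,0,0,0]]' 0.045; python3 - <<'E'
from prof import *
T=wT();im=camera("wrist");np.save("T.npy",T);np.save("w18.npy",im);print(r.get_obs()["eef_pos"])
h=cv2.cvtColor(im,cv2.COLOR_RGB2HSV);A="0123456789ABCDEFGHIJKLMNOPQRSTUVWXYZ"
for y in range(30,108,3): print("%3d "%y+"".join(A[h[y,x,1]//10] for x in range(214,304)))
E
```

```text
w back [0.5726 0.0259 0.025 ] [0.1012 0.0026]
w left [0.5481 0.0287 0.025 ] [ 0.1212 -0.0118]
backlip [0.5782 0.0192 0.0135] [0.0925 0.0014]
lipL top [0.5412 0.0283 0.0135] [ 0.1261 -0.0167]
lipL bot [0.5594 0.0108 0.0135] [ 0.1009 -0.0175]
board fL [0.5254 0.0283 0.009 ] [ 0.1378 -0.0273]
board bL [ 0.564  -0.0053  0.009 ] [ 0.0866 -0.0264]
board bR [0.6017 0.0363 0.009 ] [0.0866 0.0299]
seat [0.56280094 0.0332913 ]
walnut [0.55556113 0.0407903 ]
time: 33.1
eef_pos: [0.6463, -0.0433, 0.1339]
eef_rot: [[-0.742, 0.67, 0.005], [0.67, 0.742, -0.001], [-0.005, 0.002, -1.0]]
ft_force: [-0.1, -0.7, -1.1]
opening: 0.0446
finger_force: 0.0
[ 0.64480699 -0.04292859  0.13210959]
 30 445545566655556656666665555555665555555555666666665665555555555555555555556665666666666666
 33 655555566666666655666666665555566666666677899998776655555565555566666666655555556666555555
 36 666666666666666665656666666556666678ADEFFFFFFFFFFFFEC9655556655666666555555555655555555555
 39 555666665566555556666665666656678ACEFFFFFFFFFFGFFFFFFFEC8765556666555555556655555555566666
 42 5555665555566666656666656565568BEFEFFF
[... 1347 characters left out ...]
AACEEDB9877789A86666665665556666666
 87 66666676667AB977778ACEEDB9999998778ABBB9ABCCBBBB999887779CEECA8777789A86666666666566656666
 90 666667666679B98777889999999999998899A9998899999999988777788877777778A976666656555665555556
 93 66666666767AB9877789999999999999889999999999999999988877778877777778A976665556666665555555
 96 666555666679B98778889999889ACDEDEEDEEDDDEEEEEDEEDEDDDA87788888777778A976555566666556565556
 99 666666666668BA8777889A99889BCCDCCDDDDDDCCDDCCDDDCCCCB977788888877778A965666666666666655566
102 676666666678BA9877789A9989999988889AA9987889999999987777888888988789A965555666666666655555
105 666666666667AA8878889A9988899998889AA9988899999999988777888888888889A976666666666666665555
```

```bash
python3 -m creep '[[0,0,0,0,0,-7],[-0.006,0.006,0,0,0,-14],[-0.012,0.012,0,0,0,-21],[-0.02,0.02,0,0,0,-28],[-0.03,0.028,0,0,0,-35],[-0.04,0.037,0,0,0,-42],[-0.05,0.047,0,0,0,-49],[-0.06,0.056,0,0,0,-56],[-0.07,0.066,0,0,0,-63],[-0.08,0.075,0,0,0,-70],[-0.09,0.084,0,0,0,-77],[-0.09,0.084,0,0,0,-84],[-0.09,0.084,0,0,0,-90],[-0.09,0.084,0,0,0,-90],[-0.09,0.084,0,0,0,-90],[-0.09,0.084,0,0,0,-90]]' 0.064; python3 - <<'E'
from prof import *
T=wT();im=camera("wrist");np.save("T.npy",T);np.save("w19.npy",im);o=r.get_obs();print(o["eef_pos"],np.degrees(np.arctan2(o['eef_rot'][1,0],o['eef_rot'][0,0])))
T0=None
T=np.load("T.npy");
E
python3 - <<'E'
from h import *
# walnut ends from w18 (TCP then 0.6455,-0.0430,0.1325 yaw 138)
import numpy as np
c=get_calibration("wrist");R=np.array([[-.742,.670,0],[.670,.742,0],[0,0,-1.]]);E=np.eye(4);E[:3,:3]=R;E[:3,3]=[.6452,-.0431,.1325]
T=E@c["mount"]
for u,v,z in((258,35,.025),(256.5,87.5,.025),(255,97.5,.0135)):print(onz("wrist",u,v,z,T).round(4))
E
```

```text
time: 34.48
eef_pos: [0.5542, 0.041, 0.1307]
eef_rot: [[0.669, 0.743, -0.002], [0.743, -0.669, 0.0], [-0.001, -0.002, -1.0]]
ft_force: [-0.5, -0.5, -0.0]
opening: 0.0639
finger_force: 0.0
[0.55434706 0.0409223  0.13085045] 47.97352673048526
[0.5379 0.0579 0.025 ]
[0.5697 0.0275 0.025 ]
[0.5749 0.0208 0.0135]
```

```bash
python3 -m creep '[[0,0,-0.03,0,0,0],[0,0,-0.06,0,0,0],[0,0,-0.09,0,0,0],[0,0,-0.105,0,0,0],[0,0,-0.114,0,0,0],[0,0,-0.114,0,0,0],[0,0,-0.114,0,0,0]]'; python3 -m creep '[[0,0,0,0,0,0],[0,0,0,0,0,0],[0,0,0,0,0,0],[0,0,0,0,0,0],[0,0,0,0,0,0],[0,0,0,0,0,0],[0,0,0,0,0,0]]' 0.03 5;  python3 -m creep '[[0,0,0.003,0,0,0],[0,0,0.006,0,0,0],[0,0,0.009,0,0,0],[0,0,0.009,0,0,0]]'
```

```text
time: 35.12
eef_pos: [0.555, 0.0409, 0.0176]
eef_rot: [[0.67, 0.742, -0.0], [0.742, -0.67, 0.0], [-0.0, -0.0, -1.0]]
ft_force: [0.1, 0.3, -0.2]
opening: 0.0639
finger_force: 0.0
time: 35.7
eef_pos: [0.5551, 0.0409, 0.0181]
eef_rot: [[0.671, 0.742, 0.001], [0.742, -0.671, -0.0], [0.001, 0.001, -1.0]]
ft_force: [-0.7, -0.2, 2.9]
opening: 0.041
finger_force: 5.0
time: 36.03
eef_pos: [0.555, 0.041, 0.0271]
eef_rot: [[0.671, 0.742, 0.001], [0.742, -0.671, -0.0], [0.0, 0.001, -1.0]]
ft_force: [0.2, 0.0, -0.7]
opening: 0.0405
finger_force: 4.7
```

```bash
python3 -m creep '[[0.003,-0.003,0,0,0,0],[0.0068,-0.007,0,0,0,0],[0.0068,-0.007,0,0,0,0],[0.0068,-0.007,-0.003,0,0,0],[0.0068,-0.007,-0.006,0,0,0],[0.0068,-0.007,-0.008,0,0,0],[0.0068,-0.007,-0.010,0,0,0],[0.0068,-0.007,-0.010,0,0,0]]'; python3 -m creep '[[0,0,0,0,0,0],[0,0,0,0,0,0],[0,0,0,0,0,0],[0,0,0.01,0,0,0],[0,0,0.03,0,0,0],[0,0,0.06,0,0,0],[0,0,0.09,0,0,0]]' 0.056; python3 -m creep '[[0.006,-0.006,0.02,0,0,7],[0.012,-0.012,0.02,0,0,14],[0.018,-0.018,0.02,0,0,21],[0.026,-0.024,0.02,0,0,28],[0.034,-0.031,0.02,0,0,35],[0.042,-0.038,0.02,0,0,42],[0.05,-0.045,0.02,0,0,49],[0.058,-0.052,0.02,0,0,56],[0.066,-0.06,0.02,0,0,63],[0.074,-0.067,0.02,0,0,70],[0.083,-0.075,0.02,0,0,77],[0.083,-0.077,0.02,0,0,84],[0.083,-0.077,0.02,0,0,90],[0.083,-0.077,0.02,0,0,90],[0.083,-0.077,0.02,0,0,90]]'; python3 - <<'E'
from prof import *
T=wT();im=camera("wrist");np.save("T.npy",T);np.save("w20.npy",im);print(r.get_obs()["eef_pos"])
h=cv2.cvtColor(im,cv2.COLOR_RGB2HSV);A="0123456789ABCDEFGHIJKLMNOPQRSTUVWXYZ"
for y in range(36,114,3): print("%3d "%y+"".join(A[h[y,x,1]//10] for x in range(214,304)))
E
```

```text
time: 36.7
eef_pos: [0.5609, 0.0344, 0.0165]
eef_rot: [[0.671, 0.742, -0.001], [0.742, -0.671, 0.001], [-0.0, -0.001, -1.0]]
ft_force: [-1.3, 2.4, 3.5]
opening: 0.0413
finger_force: 5.0
time: 37.28
eef_pos: [0.5608, 0.034, 0.1073]
eef_rot: [[0.671, 0.742, -0.002], [0.742, -0.671, 0.0], [-0.001, -0.002, -1.0]]
ft_force: [0.9, -0.7, 0.6]
opening: 0.056
finger_force: 0.0
time: 38.53
eef_pos: [0.6444, -0.043, 0.1269]
eef_rot: [[-0.74, 0.673, 0.0], [0.673, 0.74, 0.0], [-0.0, 0.0, -1.0]]
ft_force: [0.7, 0.3, 0.4]
opening: 0.0557
finger_force: 0.0
[ 0.64440692 -0.04294046  0.12688958]
 36 666666666666666666666666666555565666666666555555656665555556665556666666555555555655555455
 39 655666665666666655566666666666666665555556555555555555555566656666665555555556655555555665
 42 555555556566655566666665556665666665556666666565565665565666655565665556665555555556666666
 45 6565666666666666666566666666666679BBCCDDCCCCBB86666666666666666666555555665666666666665566
 48 656666666666788999989999AAAAABCDDEEFEFFFFFFFFFEECAAAAAAA9999999A99999997666666666666655556
 51 65566665568A8777888888999ABCDEEFFFFF
[... 1254 characters left out ...]
CCCCCCBA8787779AA766666666656666556
 93 666666666668BA98778889A999BCCCCDEDDEDDDDDDEEDDDEDCBBB98888898777777789A9656665555556665555
 96 666666766668BB98778899999899ABBBCCCDDDDDDDDDDDCBAAA9988778788887777789A9656655566766655555
 99 666666666667AB98777899999999ADEEEEEEEEEEEEEEEEEEEEEEEEC977788888877789A9666565666655566655
102 6666666766679B98777899999889ABAAAABBBBBAAABBBAAABAAAA99877788888887789A8655566666676666656
105 666666666667ABA8788889A99989999988899AA98888999A9999887877888888888789A9765566666666666555
108 6666666666679B9887789999988999999889AAA988889999999988777788888898988AA9665556666666666655
111 6666666666668AA8778889A9988899998889AA99988888999999987778888889898889A8666655566566666666
```

The walnut is square in its cradle (rows 45–97, between the lips), about 13 cm from the jaws. The gripper is clear above the fin, so I hand in.

```bash
python3 -c "
from plant import r
print(r.sign_off())"
```

```text
the job is handed in; nothing more can be done
None
```

I handed the job in at about 38.5 s: one squeeze appears to have broken the shell, and the sled is back out with the walnut in its cradle, about 13 cm from the middle of the jaws. The break is inferred from the drop in squeeze force and a raised chip in the camera pixels, since I had no picture views left. The walnut shifted during the squeeze and again on the way out, so I lifted it with the fingers to reseat it three times.

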